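# Nest angle pieces on a packing skid and release it with the key switch

### The arm

A 7-joint arm with a two-finger parallel gripper is mounted at the origin on the work surface. World frame = base frame: x ahead of the robot, y to its left, z up, the work surface at z = 0. Lengths are in m, angles in rad, forces in N, time in s.
With the tool pointing down it reaches from about 0.4 to 0.875 m from the base axis. Payload 19.3 kg.
Tool frame: the origin (TCP) lies between the finger pads; the fingertips stand 17 mm ahead of it and the grasp point (between the pads) lies 2 mm behind it (bot.tips_ahead is the z of the fingertips in the tool frame, in m); z points along the fingers, y is the direction in which the jaws open and shut (so a half turn about z gives the same grasp; the last joint's range is limited). The gripper opens to 85 mm and grips with 20 to 120 N. Pads are 22 mm wide; open, the fingers measure 114 mm over their backs; the gripper's body (76 mm by 85 mm) begins 54 mm behind the grasp point. The pads swing forward as they close: fully open they stand 13 mm farther back than shut.
Start: joints at [1.245, 0.521, -0.036, 1.599, 0.021, 1.021, -0.113], TCP at [0.158, -0.605, 0.248] pointing down, gripper open.
Joint ranges: [-2.91, 2.91], [-0.3, 2.13], [-1.5, 1.42], [0.17, 2.43], [-1.26, 4.41], [0.16, 1.93], [-2.52, 2.52]. Speed limits (rad/s): [1.89, 1.89, 2.39, 2.39, 3.01, 3.01, 3.01].

### API

Orientations are given as [roll, pitch, yaw] about the fixed x, y, z axes, in that order (R = Rz(yaw) Ry(pitch) Rx(roll)).
In Python, from workcell import telemetry, cams, job, bot gives the robot as it stands.
- The arm moves only by the tool arm_command, never from a script. Its argument "deltas" is a list of rows, each a list of 7 numbers: the opening, from -1 (shut) to 1 (fully open), so that 0 is half open, then the shift along the tool's x, y, z normalised to -1 to 1, where 1 is 150 mm, then the turn, a rotation vector about the tool's x, y, z normalised to -1 to 1, where 1 is 45 degrees. In form: [[hand, tx, ty, tz, rx, ry, rz], ...]. A call has 1 to 8 rows; each row is the pose to reach, as a shift and turn from the pose commanded when the call began, along the tool's axes at that moment; what a row does not reach only later rows make up. A row lasts 1/8 s, in which the tool goes at most 62.5 mm and 10.7 degrees, less where a joint would pass 70% of its speed; a pose out of reach is approached as far as the arm can. A call with a number of a shift or a turn outside -1 to 1 is refused whole. A call with a gripper value outside its range is refused whole. The fingers move at their own pace and stop on an object; "newtons" is the grip in N (left out, the last holds). Time passes only in rows, so rows that repeat a pose let the fingers close. It gives the time, the measured TCP pose, the force and the opening at its end, in the units of the state.
- telemetry.observe(): the state, without advancing time (a new reading comes with each control period).
- cams.grab_frame(name): name is "scene" or "top" or "wrist"; returns the picture (400x640x3 uint8, blue, green, red); there is no depth.
- cams.get_calibration(name): a dict with "fx", "fy", "cx", "cy" (pixels), "R" (3x3) and "t" (3): a world point X has camera coordinates R X + t. Camera axes: x right, y down, z forward; pixel columns grow to the right and rows downward; lengths in m; the calibration is good to about 2 mm. The wrist camera is an equidistant fisheye: a pixel r from the principal point sees the ray r / f radians off the axis. A picture is of the moment at which its call begins: read the wrist's pose just before it. get_calibration takes no time and is no camera call; for the wrist camera it gives the pose at the moment of the call.
- job.job_done(): hands the job in, once; it reports no verdict.
The state is a dict: "clock": time; "qpos": joint angles; "qd": joint speeds; "joint_efforts": joint torques, N m; "position": TCP position; "tool_rot": TCP orientation; "force": force on the tool from outside, world axes, zero at the start; "moment": the same for the moment, N m; "grip_width": finger opening in m.
Only numpy, scipy, OpenCV 4.12 (cv2) and the standard library are available. Lean on these libraries where they do the work, as an engineer would, in place of code of your own. Each camera call takes 0.05 s, during which the arm holds its last target.

### The job

Pack the skid: lay one plain aluminium angle flat in each of its three lanes, then nest every black angle onto a plain one of its own, flipped end for end so that its flat leg lies on the plain angle's flat leg with the edge close up against the plain angle's upright, the two uprights at opposite sides. Once all are packed, take the red key from its wooden block, push it fully home in the conveyor's key switch, turn it clockwise to on, and leave it there. Leave the other things on the bench alone.

Things in the scene. Friction and masses are not known exactly. Their poses are not given: they have to be found in the camera images.
- plain1: Bare silvery aluminium angle (L-section), one of three: 100 mm long, legs 50 mm, 8 mm thick, 0.2 kg, lying on one leg. Origin: centre of the underside of that leg; x along its length, y across, z up. The upright leg stands along the whole +y edge (y 17 to 25 mm), to 50 mm above the underside; -y edge: the toe. Can be pinched from above across the upright.
- plain2: Bare silvery aluminium angle (L-section), one of three: 100 mm long, legs 50 mm, 8 mm thick, 0.2 kg, lying on one leg. Origin: centre of the underside of that leg; x along its length, y across, z up. The upright leg stands along the whole +y edge (y 17 to 25 mm), to 50 mm above the underside; -y edge: the toe. Can be pinched from above across the upright.
- plain3: Bare silvery aluminium angle (L-section), one of three: 100 mm long, legs 50 mm, 8 mm thick, 0.2 kg, lying on one leg. Origin: centre of the underside of that leg; x along its length, y across, z up. The upright leg stands along the whole +y edge (y 17 to 25 mm), to 50 mm above the underside; -y edge: the toe. Can be pinched from above across the upright.
- black1: Black angle (L-section), one to three are present: 100 mm long, legs 50 mm, 8 mm thick, 0.2 kg, lying on one leg. Origin: centre of the underside of that leg; x along its length, y across, z up. The upright leg stands along the whole +y edge (y 17 to 25 mm), to 50 mm above the underside; -y edge: the toe. Can be pinched from above across the upright.
- black2: Black angle (L-section), one to three are present: 100 mm long, legs 50 mm, 8 mm thick, 0.2 kg, lying on one leg. Origin: centre of the underside of that leg; x along its length, y across, z up. The upright leg stands along the whole +y edge (y 17 to 25 mm), to 50 mm above the underside; -y edge: the toe. Can be pinched from above across the upright.
- black3: Black angle (L-section), one to three are present: 100 mm long, legs 50 mm, 8 mm thick, 0.2 kg, lying on one leg. Origin: centre of the underside of that leg; x along its length, y across, z up. The upright leg stands along the whole +y edge (y 17 to 25 mm), to 50 mm above the underside; -y edge: the toe. Can be pinched from above across the upright.
- skid: Plywood skid 150 (x) x 308 (y) mm, fixed; origin under its centre. Pale battens, tops 18 mm above the bench, border three lanes along x, 100 mm apart in y; dark ridges, tops 28 mm, on the battens. A nested black angle is turned 180 deg about the vertical from its plain one, its origin 8 mm above and 8 to 15 mm to the plain one's -y side; its heel overhangs the batten, short of the ridge.
- lane1 (a point): Centre of the floor of lane 1 of the skid (12 mm above the bench): each lane is 128 mm long (point x) by 60 mm wide (point y), the 8 mm wide ridges start 46 mm to each side of this point; a plain angle lies along it, its upright on either side (all on the same side leaves the most room for fingers).
- lane2 (a point): Centre of the floor of lane 2 of the skid (12 mm above the bench): each lane is 128 mm long (point x) by 60 mm wide (point y), the 8 mm wide ridges start 46 mm to each side of this point; a plain angle lies along it, its upright on either side (all on the same side leaves the most room for fingers).
- lane3 (a point): Centre of the floor of lane 3 of the skid (12 mm above the bench): each lane is 128 mm long (point x) by 60 mm wide (point y), the 8 mm wide ridges start 46 mm to each side of this point; a plain angle lies along it, its upright on either side (all on the same side leaves the most room for fingers).
- key: Red-headed key, standing upright with its blade in the wooden block at the start. Origin: bottom tip of the blade. Steel blade 16 (x) x 5 (y) mm, 24 mm long; above it the flat red head 40 (x) x 10 (y) mm, from 24 to 54 mm above the origin; 60 g. Pinch it from above across its 10 mm thickness (y). It fits the keyhole either way round.
- keyblock: Wooden key holder block 75 x 60 x 35 mm, fixed, with a slot 18.5 (x) x 7.5 (y) mm in its top in which the key stands 24 mm deep, so the key must be lifted straight up. Origin: centre of its underside.
- station: Yellow key-switch box 110 x 110 x 45 mm, fixed, with a black round dial on top and on it a square steel turning boss 44 x 44 x 28 mm whose top is 74 mm above the bench. Red dot on the dial: off; green dot: on. Origin: centre of its underside.
- keyhole (a point): Centre of the mouth of the keyhole, in the top face of the steel boss, turning with it: slot 20 mm along point x, 8.5 mm along point y, 26 mm deep, with a 2 mm chamfer. With the key home its head rests on the boss and its tip is 24 mm below this point.
- switch (a joint): Turn of the steel boss, rad: 0 off (as at the start), grows clockwise seen from above, stop at 1.3; on is above 1.1, near the stop. About 0.06 N m of friction, stays where it is left. The key has a play of about 0.2 rad in the slot, so turn it about 1.45 rad.
- nut_big: Dark hexagon nut, 52 mm across, 26 mm high; a bystander, to be left alone. Origin: at its underside.
- nut_small: Dark hexagon nut, 42 mm across, 21 mm high; a bystander, to be left alone. Origin: at its underside.
- bolt: Dark thick bolt, 106 mm long; a bystander, to be left alone. Origin: at its underside.
- washers: Stack of steel washers, 60 mm across, 24 mm high; a bystander, to be left alone. Origin: at its underside.
- carton_small: Closed cardboard carton, 70 x 50 x 45 mm; a bystander, to be left alone. Origin: at its underside.
- spanner: Spanner, 160 mm long; a bystander, to be left alone. Origin: at its underside.
- blue_box: Small blue box, 60 x 45 x 50 mm; a bystander, to be left alone. Origin: at its underside.
Things that resemble listed ones, but are neither listed nor needed, are in the scene too. What is shaped like the black1 but green or pink is not meant.

How it is judged:
On the way, in this order (a step that is already met when the one before it is completed fails the run):
1. every plain angle lies in a lane and every black angle present is nested, flipped, on a plain one (((x of plain1 in the frame of lane1 between -0.015 and 0.015 m and y of plain1 in the frame of lane1 between -0.012 and 0.012 m and z of plain1 in the frame of lane1 between -0.003 and 0.004 m and angle between the x axis of plain1 and the x axis of lane1, either way round below 0.15 rad and angle between plain1's own z axis and vertical below 0.08 rad) or (x of plain1 in the frame of lane2 between -0.015 and 0.015 m and y of plain1 in the frame of lane2 between -0.012 and 0.012 m and z of plain1 in the frame of lane2 between -0.003 and 0.004 m and angle between the x axis of plain1 and the x axis of lane2, either way round below 0.15 rad and angle between plain1's own z axis and vertical below 0.08 rad) or (x of plain1 in the frame of lane3 between -0.015 and 0.015 m and y of plain1 in the frame of lane3 between -0.012 and 0.012 m and z of plain1 in the frame of lane3 between -0.003 and 0.004 m and angle between the x axis of plain1 and the x axis of lane3, either way round below 0.15 rad and angle between plain1's own z axis and vertical below 0.08 rad)) and ((x of plain2 in the frame of lane1 between -0.015 and 0.015 m and y of plain2 in the frame of lane1 between -0.012 and 0.012 m and z of plain2 in the frame of lane1 between -0.003 and 0.004 m and angle between the x axis of plain2 and the x axis of lane1, either way round below 0.15 rad and angle between plain2's own z axis and vertical below 0.08 rad) or (x of plain2 in the frame of lane2 between -0.015 and 0.015 m and y of plain2 in the frame of lane2 between -0.012 and 0.012 m and z of plain2 in the frame of lane2 between -0.003 and 0.004 m and angle between the x axis of plain2 and the x axis of lane2, either way round below 0.15 rad and angle between plain2's own z axis and vertical below 0.08 rad) or (x of plain2 in the frame of lane3 between -0.015 and 0.015 m and y of plain2 in the frame of lane3 between -0.012 and 0.012 m and z of plain2 in the frame of lane3 between -0.003 and 0.004 m and angle between the x axis of plain2 and the x axis of lane3, either way round below 0.15 rad and angle between plain2's own z axis and vertical below 0.08 rad)) and ((x of plain3 in the frame of lane1 between -0.015 and 0.015 m and y of plain3 in the frame of lane1 between -0.012 and 0.012 m and z of plain3 in the frame of lane1 between -0.003 and 0.004 m and angle between the x axis of plain3 and the x axis of lane1, either way round below 0.15 rad and angle between plain3's own z axis and vertical below 0.08 rad) or (x of plain3 in the frame of lane2 between -0.015 and 0.015 m and y of plain3 in the frame of lane2 between -0.012 and 0.012 m and z of plain3 in the frame of lane2 between -0.003 and 0.004 m and angle between the x axis of plain3 and the x axis of lane2, either way round below 0.15 rad and angle between plain3's own z axis and vertical below 0.08 rad) or (x of plain3 in the frame of lane3 between -0.015 and 0.015 m and y of plain3 in the frame of lane3 between -0.012 and 0.012 m and z of plain3 in the frame of lane3 between -0.003 and 0.004 m and angle between the x axis of plain3 and the x axis of lane3, either way round below 0.15 rad and angle between plain3's own z axis and vertical below 0.08 rad)) and ((x of black1 in the frame of plain1 between -0.015 and 0.015 m and y of black1 in the frame of plain1 between -0.017 and -0.005 m and y of plain1 in the frame of black1 between -0.018 and -0.004 m and z of black1 in the frame of plain1 between 0.005 and 0.011 m and angle between the x axis of black1 and the x axis of plain1, either way round below 0.12 rad) or (x of black1 in the frame of plain2 between -0.015 and 0.015 m and y of black1 in the frame of plain2 between -0.017 and -0.005 m and y of plain2 in the frame of black1 between -0.018 and -0.004 m and z of black1 in the frame of plain2 between 0.005 and 0.011 m and angle between the x axis of black1 and the x axis of plain2, either way round below 0.12 rad) or (x of black1 in the frame of plain3 between -0.015 and 0.015 m and y of black1 in the frame of plain3 between -0.017 and -0.005 m and y of plain3 in the frame of black1 between -0.018 and -0.004 m and z of black1 in the frame of plain3 between 0.005 and 0.011 m and angle between the x axis of black1 and the x axis of plain3, either way round below 0.12 rad)) and ((x of black2 in the frame of plain1 between -0.015 and 0.015 m and y of black2 in the frame of plain1 between -0.017 and -0.005 m and y of plain1 in the frame of black2 between -0.018 and -0.004 m and z of black2 in the frame of plain1 between 0.005 and 0.011 m and angle between the x axis of black2 and the x axis of plain1, either way round below 0.12 rad) or (x of black2 in the frame of plain2 between -0.015 and 0.015 m and y of black2 in the frame of plain2 between -0.017 and -0.005 m and y of plain2 in the frame of black2 between -0.018 and -0.004 m and z of black2 in the frame of plain2 between 0.005 and 0.011 m and angle between the x axis of black2 and the x axis of plain2, either way round below 0.12 rad) or (x of black2 in the frame of plain3 between -0.015 and 0.015 m and y of black2 in the frame of plain3 between -0.017 and -0.005 m and y of plain3 in the frame of black2 between -0.018 and -0.004 m and z of black2 in the frame of plain3 between 0.005 and 0.011 m and angle between the x axis of black2 and the x axis of plain3, either way round below 0.12 rad)) and ((x of black3 in the frame of plain1 between -0.015 and 0.015 m and y of black3 in the frame of plain1 between -0.017 and -0.005 m and y of plain1 in the frame of black3 between -0.018 and -0.004 m and z of black3 in the frame of plain1 between 0.005 and 0.011 m and angle between the x axis of black3 and the x axis of plain1, either way round below 0.12 rad) or (x of black3 in the frame of plain2 between -0.015 and 0.015 m and y of black3 in the frame of plain2 between -0.017 and -0.005 m and y of plain2 in the frame of black3 between -0.018 and -0.004 m and z of black3 in the frame of plain2 between 0.005 and 0.011 m and angle between the x axis of black3 and the x axis of plain2, either way round below 0.12 rad) or (x of black3 in the frame of plain3 between -0.015 and 0.015 m and y of black3 in the frame of plain3 between -0.017 and -0.005 m and y of plain3 in the frame of black3 between -0.018 and -0.004 m and z of black3 in the frame of plain3 between 0.005 and 0.011 m and angle between the x axis of black3 and the x axis of plain3, either way round below 0.12 rad))), for 0.2 s.
2. the key is fully in the switch and turned to on (horizontal distance between key and keyhole below 0.004 m and z of key in the frame of keyhole below -0.021 m and angle between key's own z axis and vertical below 0.12 rad and value of joint switch above 1.1 rad), for 0.2 s.
At the end, for the whole second after the job is handed in: Each plain angle flat in its own lane (within 15 mm along, 12 mm across, 8 deg); each black one flipped on a plain one, toe at most 9 mm from its upright, ends within 15 mm, within 7 deg; key fully in the keyhole, switch past 1.1 rad; all at rest (all of step 1 and all of step 2 and linear speed of each of plain1, plain2, plain3, black1, black2, black3, key below 0.02 m/s); the robot touches nothing.
It fails at once if another thing on the bench is moved by more than 4 cm (distance of any of nut_big, nut_small, bolt, washers, carton_small, spanner, blue_box from where it was at the start of the episode above 0.04 m).
Of black1, black2, black3 only 1 to 3 are there at a start; the rules pass over those that are not, and their reading is None.
At some moment in a run one of black1, black2, black3 may be knocked a few centimetres aside while the robot is not near it.
It also fails if it takes over 210 s, if anything falls off the work surface, if the arm or the gripper's body presses on something with over 40 N, if the wrist force passes 120 N, or if a joint passes its speed limit or range.

## Working session

There is one attempt and no reset: what is moved stays moved. The work goes in short steps, Python scripts to look and compute and a tool call to move; the robot and the scene stay as the last step left them, time stands still between calls to the robot, and variables do not carry over. Pictures are saved under pics/ and viewed, and the job is handed in when it is done.

Besides the shell and the picture viewer there is one more tool, called after "Request:" as name(argument=value, ...) on one line, values as JSON. arm_command: Moves the arm, as the interface text tells. Its arguments: {"type":"object","properties":{"deltas":{"type":"array","items":{"type":"array","items":{"type":"number"}}},"newtons":{"type":"number"}},"required":["deltas"]}

```bash
mkdir -p pics; ls; python3 - <<'E'
from workcell import telemetry, cams, job, bot
import cv2
s=telemetry.observe(); print(s)
for n in ("scene","top","wrist"):
    c=cams.get_calibration(n); print(n,c)
    cv2.imwrite(f"pics/{n}0.png",cams.grab_frame(n))
print([a for a in dir(bot) if a[0]!='_'])
E
```

```text
pics
{'clock': 0.0, 'qpos': array([ 1.24478459,  0.52200343, -0.03630757,  1.60000067,  0.02120164,
        1.02111992, -0.11277362]), 'qd': array([ 0.0008148 ,  0.00032072, -0.00049151,  0.00039274,  0.00098621,
        0.00212235,  0.00039222]), 'joint_efforts': array([-7.79072197e-04, -9.27136016e+01,  1.97946019e+00, -3.69934165e+01,
        1.77843153e-02,  8.23680457e-03, -7.73483634e-06]), 'position': array([ 0.15801612, -0.60436164,  0.24773518]), 'tool_rot': array([-3.14045014e+00,  9.39874255e-05,  2.55811732e-01]), 'force': array([-0.02581205, -0.75061892, -0.2509485 ]), 'moment': array([-0.01504485, -0.02165529,  0.08202968]), 'grip_width': 0.08570847217531768}
scene {'fx': 371.92572821622747, 'fy': 371.92572821622747, 'cx': 312.4198739282547, 'cy': 197.38465693274253, 'R': array([[ 0.08324367,  0.99643177,  0.01393659],
       [ 0.7243322 , -0.05089529, -0.68757002],
       [-0.6844073 ,  0.06733057, -0.72598432]]), 't': array([-0.03655864, -0.31194373,  1.67153521])}
top {'fx': 488.15289654416824, 'fy': 488.15289654416824, 'cx': 311.00858810840737, 'cy': 196.6156473746587, 'R': array([[ 0.00504529, -0.9998466 , -0.01677246],
       [-0.98099932, -0.00169576, -0.19400378],
       [ 0.19394557,  0.01743258, -0.98085739]]), 't': array([0.01060055, 0.48059215, 1.34981344])}
wrist {'fx': 309.70691628693146, 'fy': 309.70691628693146, 'cx': 319.7323855743254, 'cy': 199.56293476153633, 'R': array([[ 0.25334361, -0.96737415, -0.00206376],
       [-0.91523827, -0.24037968,  0.32335199],
       [-0.31329845, -0.08003033, -0.94627651]]), 't': array([-0.62372735, -0.04273899,  0.38140477])}
['IKError', 'tips_ahead']
```

View pics/top0.png

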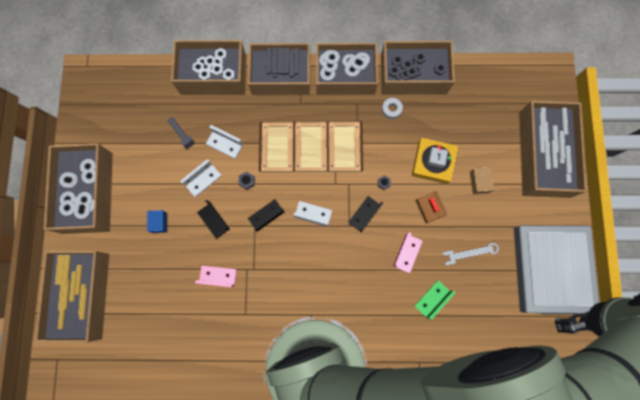

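View pics/scene0.png

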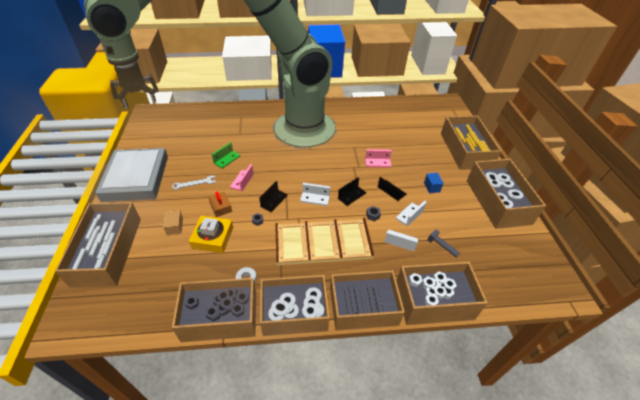

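View pics/wrist0.png

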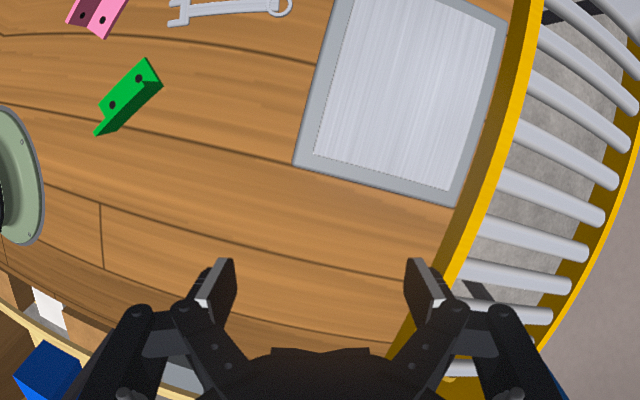

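```bash
cat > h.py <<'E'
from workcell import telemetry, cams, job, bot
import cv2, numpy as np
from scipy.spatial.transform import Rotation as Ro
def ray(c,u,v,fish):
    x=(u-c['cx'])/c['fx']; y=(v-c['cy'])/c['fy']
    if fish:
        r=np.hypot(x,y); d=np.array([0,0,1.]) if r<1e-9 else np.array([x/r*np.sin(r),y/r*np.sin(r),np.cos(r)])
    else: d=np.array([x,y,1.])
    return c['R'].T@d, -c['R'].T@c['t']
def p2w(c,u,v,z,fish=False):
    d,o=ray(c,u,v,fish); return o+d*(z-o[2])/d[2]
def w2p(c,X,fish=False):
    p=c['R']@np.asarray(X,float)+c['t']
    if fish:
        th=np.arctan2(np.hypot(p[0],p[1]),p[2]); ph=np.arctan2(p[1],p[0])
        return np.array([c['cx']+c['fx']*th*np.cos(ph),c['cy']+c['fy']*th*np.sin(ph)])
    return np.array([c['cx']+c['fx']*p[0]/p[2],c['cy']+c['fy']*p[1]/p[2]])
def plan(xyz,yaw=None,prev=None):
    """normalised shift/turn in current tool axes"""
    s=telemetry.observe()
    R=Ro.from_euler('xyz',s['tool_rot']); p=s['position']
    if prev is not None: p,R=prev
    d=R.inv().apply(np.asarray(xyz)-p)/0.15
    if yaw is None: yaw=s['tool_rot'][2]
    rel=(R.inv()*Ro.from_euler('xyz',[np.pi,0,yaw])).as_rotvec()/(np.pi/4)
    print('d',np.round(d,3),'r',np.round(rel,3),'now',np.round(p,4),np.round(s['tool_rot'],3))
    return d,rel
def st():
    s=telemetry.observe(); print('t',round(s['clock'],2),'p',np.round(s['position'],4),'rot',np.round(s['tool_rot'],3),'F',np.round(s['force'],1),'g',round(s['grip_width'],4),'q',np.round(s['qpos'],2)); return s
def rect(c,name,z,n,scale=0.5e-3,x0=0,x1=0,y0=0,y1=0):pass
def ortho(img,c,fish,x0,x1,y0,y1,z,res=0.001):
    """rectify plane z: rows = x decreasing, cols = y decreasing"""
    xs=np.arange(x1,x0,-res); ys=np.arange(y1,y0,-res)
    Y,X=np.meshgrid(ys,xs); P=np.stack([X,Y,np.full_like(X,z)],-1)@c['R'].T+c['t']
    if fish:
        rr=np.hypot(P[...,0],P[...,1]); th=np.arctan2(rr,P[...,2]); k=th/np.maximum(rr,1e-9)
        u=c['cx']+c['fx']*k*P[...,0]; v=c['cy']+c['fy']*k*P[...,1]
    else:
        u=c['cx']+c['fx']*P[...,0]/P[...,2]; v=c['cy']+c['fy']*P[...,1]/P[...,2]
    return cv2.remap(img,u.astype(np.float32),v.astype(np.float32),cv2.INTER_CUBIC)
E
python3 - <<'E'
from h import *
c=cams.get_calibration('top')
for n,u,v in [('plA',224,141),('plB',201,177),('plC',313,212),('bkA',213,219),('bkB',266,214),('bkC',366,212),('skid',311,147),('key',432,205),('boss',437,156),('blue',157,221),('carton',483,180),('nut1',247,181),('nut2',384,183),('ham',181,132)]:
    p=p2w(c,u,v,0.02); print(n,np.round(p,3),round(np.hypot(p[0],p[1]),3))
img=cv2.imread('pics/top0.png'); cv2.imwrite('pics/top0c.png',cv2.resize(img[90:310,130:520],(780,440),interpolation=cv2.INTER_CUBIC))
E
```

```text
plA [0.655 0.274 0.02 ] 0.71
plB [0.544 0.338 0.02 ] 0.641
plC [0.44  0.007 0.02 ] 0.441
bkA [0.419 0.297 0.02 ] 0.514
bkB [0.434 0.143 0.02 ] 0.457
bkC [ 0.441 -0.147  0.02 ] 0.465
skid [0.637 0.014 0.02 ] 0.637
key [ 0.462 -0.338  0.02 ] 0.572
boss [ 0.609 -0.359  0.02 ] 0.707
blue [0.413 0.46  0.02 ] 0.618
carton [ 0.536 -0.489  0.02 ] 0.726
nut1 [0.532 0.201 0.02 ] 0.569
nut2 [ 0.527 -0.201  0.02 ] 0.564
ham [0.684 0.405 0.02 ] 0.795
```

View pics/top0c.png

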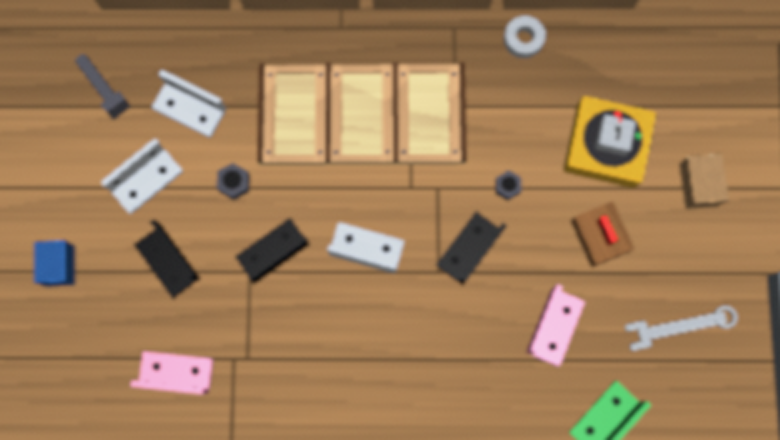

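```bash
python3 - <<'E'
from h import *
plan([0.45,0.05,0.42],1.3)
E
```

```text
d [ 2.987 -3.73  -1.145] r [-1.00e-03 -0.00e+00 -1.33e+00] now [ 0.1581 -0.6045  0.2479] [-3.141  0.     0.256]
```

Request:
arm_command(deltas=[[1,0.2,-0.2,-0.4,0,0,0],[1,0.5,-0.6,-0.7,0,0,0],[1,0.8,-1,-1,0,0,0],[1,0.8,-1,-1,0,0,0]], newtons=50)

```text
clock: 0.65
position: [0.2367, -0.4274, 0.3993]
tool_rot: [3.141, 0.0, 0.256]
force: [1.3, -0.4, 0.5]
grip_width: 0.0855
```

Request:
arm_command(deltas=[[1,0.3,-0.4,0,0,0,-0.2],[1,0.6,-0.8,0,0,0,-0.4],[1,0.8,-1,0,0,0,-0.6],[1,0.8,-1,0,0,0,-0.8]])

```text
clock: 1.15
position: [0.3158, -0.2505, 0.3987]
tool_rot: [3.141, -0.0, 0.895]
force: [0.1, -0.8, 0.0]
grip_width: 0.0854
```

```bash
python3 - <<'E'
from h import *
st();plan([0.45,0.05,0.42],1.3)
E
```

```text
t 1.15 p [ 0.3158 -0.2505  0.3987] rot [ 3.141 -0.     0.895] F [ 0.1 -0.8  0. ] g 0.0854 q [ 0.83  0.02 -0.31  1.9   0.01  1.23 -0.16]
d [ 2.122 -0.556 -0.142] r [ 0.001  0.    -0.516] now [ 0.3158 -0.2505  0.3987] [ 3.141 -0.     0.895]
```

Request:
arm_command(deltas=[[1,0.35,-0.1,0,0,0,-0.1],[1,0.7,-0.15,-0.1,0,0,-0.2],[1,1,-0.25,-0.1,0,0,-0.3],[1,1,-0.25,-0.1,0,0,-0.3]])

```text
clock: 1.65
position: [0.3813, -0.1112, 0.4134]
tool_rot: [3.141, -0.0, 1.126]
force: [0.2, -1.0, 0.2]
grip_width: 0.0854
```

Request:
arm_command(deltas=[[1,0.35,-0.1,0,0,0,-0.1],[1,0.7,-0.15,0,0,0,-0.2],[1,1,-0.2,0,0,0,-0.2],[1,1,-0.2,0,0,0,-0.2],[1,1,-0.2,0,0,0,-0.2]])

```text
clock: 2.28
position: [0.4188, 0.0331, 0.4131]
tool_rot: [-3.141, 0.0, 1.276]
force: [-0.0, 0.4, 0.5]
grip_width: 0.0851
```

```bash
python3 - <<'E'
from h import *
st();
c=cams.get_calibration('wrist'); im=cams.grab_frame('wrist'); cv2.imwrite('pics/w1.png',im); np.save('w1.npy',c,allow_pickle=True)
o=-c['R'].T@c['t'];print(o)
E
```

```text
t 2.27 p [0.4188 0.0331 0.4131] rot [-3.141  0.     1.276] F [-0.   0.4  0.5] g 0.0851 q [ 0.44  0.06 -0.69  1.82  0.04  1.27 -0.56]
[0.44292713 0.11309691 0.53867829]
```

View pics/w1.png

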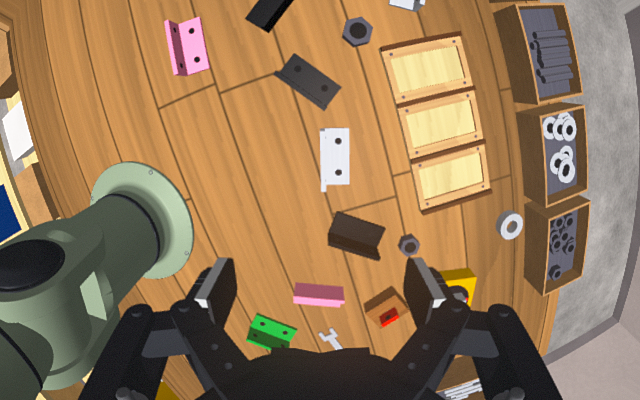

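```bash
python3 - <<'E'
from h import *
c=np.load('w1.npy',allow_pickle=True).item(); im=cv2.imread('pics/w1.png')
cv2.imwrite('pics/o1.png',ortho(im,c,True,0.53,0.75,-0.18,0.20,0.018,0.0005))
cv2.imwrite('pics/o2.png',ortho(im,c,True,0.35,0.59,-0.22,0.18,0.008,0.0005))
E
```

```text
(no output)
```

View pics/o1.png

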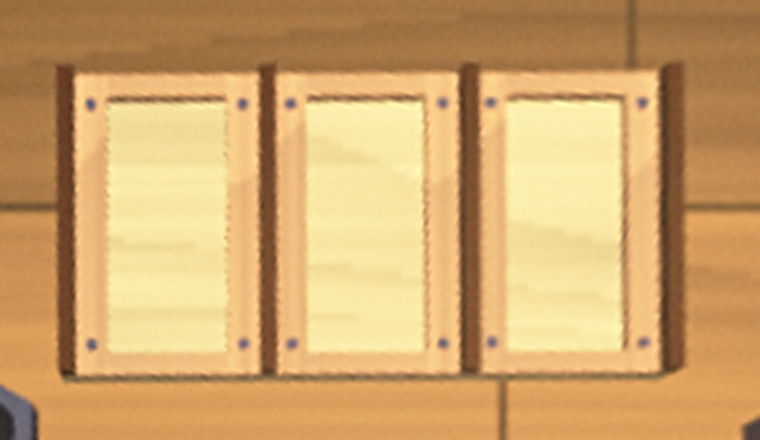

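View pics/o2.png

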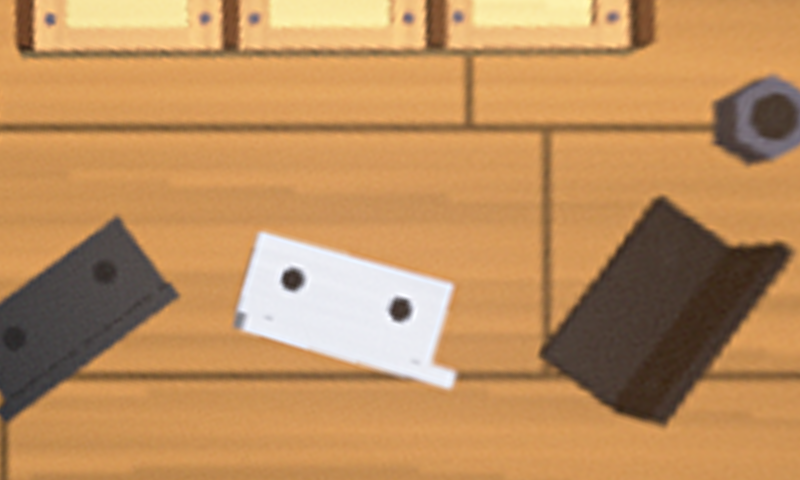

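```bash
python3 - <<'E'
from h import *
plan([0.4163,0.0138,0.10],1.311)
E
```

```text
d [-0.126  0.022  2.088] r [-0.     0.001 -0.046] now [0.4188 0.0329 0.4131] [-3.141  0.     1.275]
```

Request:
arm_command(deltas=[[0.2,-0.04,0,0.4,0,0,-0.02],[0,-0.1,0.02,0.8,0,0,-0.045],[0,-0.126,0.022,1,0,0,-0.045],[0,-0.126,0.022,1,0,0,-0.045]])

```text
clock: 2.82
position: [0.4156, 0.0139, 0.2621]
tool_rot: [-3.138, 0.001, 1.31]
force: [-0.4, 0.1, -0.1]
grip_width: 0.0426
```

Request:
arm_command(deltas=[[0,0,0,0.3,0,0,0],[0,0,0,0.6,0,0,0],[0,0,0,0.85,0,0,0],[0,0,0,0.85,0,0,0]])

```text
clock: 3.32
position: [0.4164, 0.0148, 0.1356]
tool_rot: [-3.14, 0.001, 1.312]
force: [0.8, 0.1, 0.5]
grip_width: 0.0426
```

```bash
python3 - <<'E'
from h import *
st(); plan([0.4163,0.0138,0.036],1.311)
c=cams.get_calibration('wrist'); im=cams.grab_frame('wrist'); cv2.imwrite('pics/w2.png',im); np.save('w2.npy',c,allow_pickle=True)
E
```

```text
t 3.33 p [0.4164 0.0148 0.1356] rot [-3.140e+00  1.000e-03  1.312e+00] F [0.8 0.1 0.5] g 0.0426 q [ 0.28  0.44 -0.57  2.2   0.41  0.61 -0.85]
d [-0.006  0.002  0.664] r [-0.002  0.001  0.001] now [0.4164 0.0148 0.1356] [-3.140e+00  1.000e-03  1.312e+00]
```

View pics/w2.png

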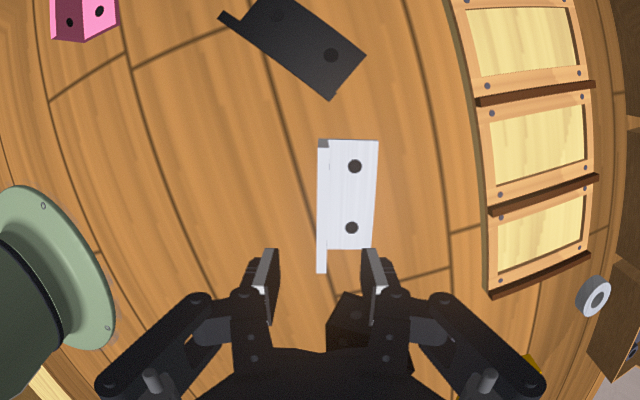

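Request:
arm_command(deltas=[[0,0,0,0.3,0,0,0],[0,0,0,0.55,0,0,0],[0,0,0,0.66,0,0,0],[0,0,0,0.66,0,0,0],[-0.85,0,0,0.66,0,0,0],[-1,0,0,0.66,0,0,0],[-1,0,0,0.66,0,0,0],[-1,0,0,0.66,0,0,0]], newtons=50)

```text
clock: 4.38
position: [0.4177, 0.0148, 0.0382]
tool_rot: [3.139, -0.0, 1.311]
force: [-1.4, -1.0, 19.4]
grip_width: 0.0075
```

Request:
arm_command(deltas=[[-1,0,0,-0.2,0,0,0],[-1,0,0,-0.5,0,0,0],[-1,0,0,-0.7,0,0,0]])

```text
clock: 4.75
position: [0.4168, 0.015, 0.1441]
tool_rot: [3.14, -0.0, 1.312]
force: [-0.4, -0.2, -2.3]
grip_width: 0.0073
```

```bash
python3 - <<'E'
from h import *
st(); plan([0.639,0.038,0.14],0.0)
c=cams.get_calibration('wrist'); im=cams.grab_frame('wrist'); cv2.imwrite('pics/w3.png',im); np.save('w3.npy',c,allow_pickle=True)
E
```

```text
t 4.75 p [0.4168 0.015  0.1441] rot [ 3.14  -0.     1.312] F [-0.4 -0.2 -2.3] g 0.0073 q [ 0.31  0.42 -0.61  2.2   0.41  0.63 -0.85]
d [0.528 1.393 0.03 ] r [ 1.00e-03 -2.00e-03  1.67e+00] now [0.4168 0.015  0.1441] [ 3.14  -0.     1.312]
```

View pics/w3.png

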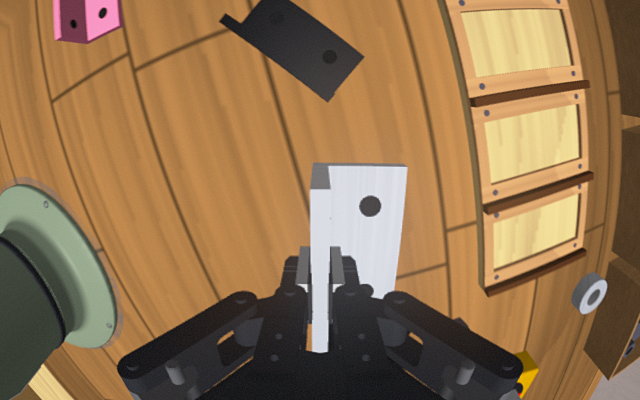

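Request:
arm_command(deltas=[[-1,0.07,0.2,0,0,0,0.23],[-1,0.2,0.5,0,0,0,0.46],[-1,0.3,0.8,0,0,0,0.69],[-1,0.4,1,0,0,0,0.9],[-1,0.4,1,0,0,0,0.9]])

```text
clock: 5.42
position: [0.5785, 0.0355, 0.142]
tool_rot: [-3.142, -0.001, 0.603]
force: [-0.8, -0.2, -2.2]
grip_width: 0.0072
```

```bash
python3 - <<'E'
from h import *
st(); plan([0.639,0.038,0.14],0.0)
E
```

```text
t 5.42 p [0.5785 0.0355 0.142 ] rot [-3.142e+00 -1.000e-03  6.030e-01] F [-0.8 -0.2 -2.2] g 0.0072 q [ 0.11  0.61 -0.38  1.8   0.3   0.79 -1.4 ]
d [0.342 0.215 0.014] r [-0.001 -0.002  0.768] now [0.5785 0.0355 0.142 ] [-3.142e+00 -1.000e-03  6.030e-01]
```

Request:
arm_command(deltas=[[-1,0.1,0.06,0,0,0,0.2],[-1,0.2,0.13,0,0,0,0.42],[-1,0.3,0.2,0,0,0,0.62],[-1,0.342,0.215,0.014,0,0,0.768],[-1,0.342,0.215,0.014,0,0,0.768]])

```text
clock: 6.05
position: [0.637, 0.0374, 0.1398]
tool_rot: [-3.142, 0.001, 0.004]
force: [-0.3, 1.0, -2.2]
grip_width: 0.007
```

```bash
python3 - <<'E'
from h import *
st(); plan([0.639,0.038,0.052],0.0)
c=cams.get_calibration('wrist'); im=cams.grab_frame('wrist'); cv2.imwrite('pics/w4.png',im); np.save('w4.npy',c,allow_pickle=True)
E
```

```text
t 6.05 p [0.637  0.0374 0.1398] rot [-3.142e+00  1.000e-03  4.000e-03] F [-0.3  1.  -2.2] g 0.007 q [-0.01  0.67 -0.22  1.64  0.18  0.85 -1.87]
d [ 0.014 -0.004  0.585] r [-0.     0.001  0.005] now [0.637  0.0374 0.1398] [-3.142e+00  1.000e-03  4.000e-03]
```

View pics/w4.png

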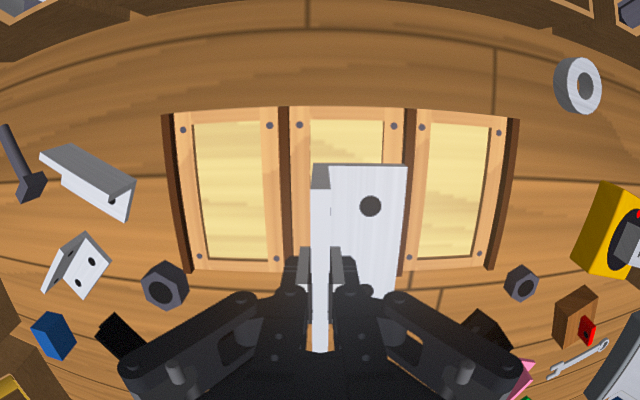

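```bash
python3 - <<'E'
from h import *
c=np.load('w4.npy',allow_pickle=True).item()
print(p2w(c,321,188.5,0.1516,True),p2w(c,321,163,0.1016,True), p2w(c,407,165,0.1096,True))
for u,v in [(183,130),(199,257),(269,126),(276,258),(297,125),(394,126),(422,127),(498,133),(408,257),(484,258)]: print(np.round(p2w(c,u,v,0.018,True),4))
E
```

```text
[0.68559946 0.0375679  0.1516    ] [0.68484796 0.0374144  0.1016    ] [ 0.68620698 -0.00795369  0.1096    ]
[0.6973 0.1545 0.018 ]
[0.5761 0.1545 0.018 ]
[0.6975 0.0789 0.018 ]
[0.5783 0.078  0.018 ]
[0.698  0.0563 0.018 ]
[ 0.6986 -0.0219  0.018 ]
[ 0.6989 -0.046   0.018 ]
[ 0.6989 -0.121   0.018 ]
[ 0.5786 -0.0453  0.018 ]
[ 0.5731 -0.1298  0.018 ]
```

Request:
arm_command(deltas=[[-1,0.02,0,0.25,0,0,0.005],[-1,0.02,0,0.45,0,0,0.005],[-1,0.02,0,0.58,0,0,0.005],[-1,0.02,0,0.59,0,0,0.005],[-1,0.02,0,0.59,0,0,0.005],[-0.5,0.02,0,0.59,0,0,0.005],[-0.5,0.02,0,0.59,0,0,0.005],[-0.5,0.02,0,0.59,0,0,0.005]])

```text
clock: 7.1
position: [0.6406, 0.0374, 0.0515]
tool_rot: [-3.141, -0.0, -0.002]
force: [-0.1, -0.6, 0.7]
grip_width: 0.0216
```

Request:
arm_command(deltas=[[-0.5,0,0,-0.2,0,0,0],[-0.4,0,0,-0.5,0,0,0],[-0.2,0,0,-0.9,0,0,0],[0,0,0,-1,0,0,0],[0,0,0,-1,0,0,0]])

```text
clock: 7.72
position: [0.6408, 0.0374, 0.2021]
tool_rot: [-3.141, -0.002, -0.002]
force: [0.6, 0.2, -0.3]
grip_width: 0.0426
```

```bash
python3 - <<'E'
from h import *
st()
c=cams.get_calibration('wrist'); im=cams.grab_frame('wrist'); cv2.imwrite('pics/w5.png',im); np.save('w5.npy',c,allow_pickle=True)
E
```

```text
t 7.72 p [0.6408 0.0374 0.2021] rot [-3.141e+00 -2.000e-03 -2.000e-03] F [ 0.6  0.2 -0.3] g 0.0426 q [ 0.    0.6  -0.23  1.59  0.16  0.97 -1.85]
```

View pics/w5.png

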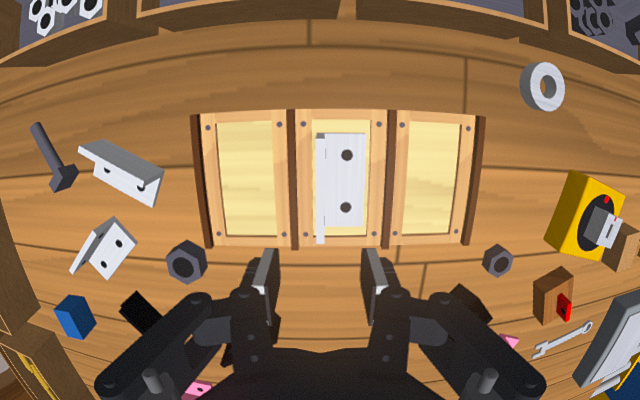

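Request:
arm_command(deltas=[[0,-0.1,-0.4,-0.1,0,0,-0.2],[0,-0.2,-0.8,-0.2,0,0,-0.4],[0,-0.4,-1,-0.3,0,0,-0.6],[0,-0.4,-1,-0.4,0,0,-0.8],[0,-0.4,-1,-0.4,0,0,-1]])

```text
clock: 8.4
position: [0.5804, 0.1881, 0.2606]
tool_rot: [-3.141, 0.001, 0.79]
force: [0.1, -0.4, -0.2]
grip_width: 0.0423
```

Request:
arm_command(deltas=[[0,0,0,-0.2,0,0,-0.2],[0,0,0,-0.3,0,0,-0.4],[0,0,0,-0.3,0,0,-0.6],[0,0,0,-0.3,0,0,-0.8],[0,0,0,-0.3,0,0,-0.8]])

```text
clock: 9.02
position: [0.5805, 0.1872, 0.3045]
tool_rot: [-3.139, 0.001, 1.411]
force: [0.1, -0.3, 0.1]
grip_width: 0.0428
```

```bash
python3 - <<'E'
from h import *
st()
c=cams.get_calibration('wrist'); im=cams.grab_frame('wrist'); cv2.imwrite('pics/w6.png',im); np.save('w6.npy',c,allow_pickle=True)
cv2.imwrite('pics/o6.png',ortho(im,c,True,0.36,0.72,0.08,0.42,0.008,0.0006))
E
```

```text
t 9.03 p [0.5805 0.1872 0.3045] rot [-3.139e+00  1.000e-03  1.411e+00] F [ 0.1 -0.3  0.1] g 0.0428 q [-0.    0.5  -0.61  1.55  0.3   1.19 -0.82]
```

View pics/w6.png

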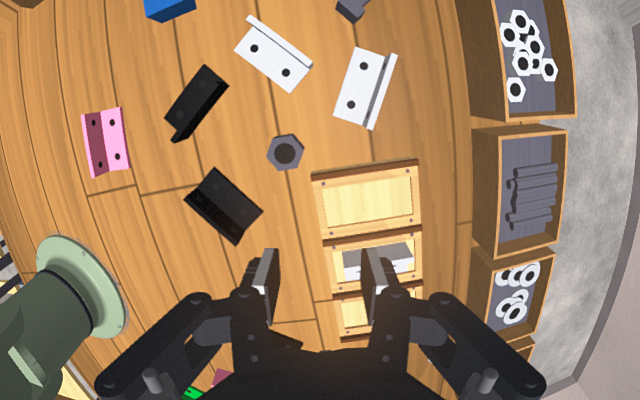

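View pics/o6.png

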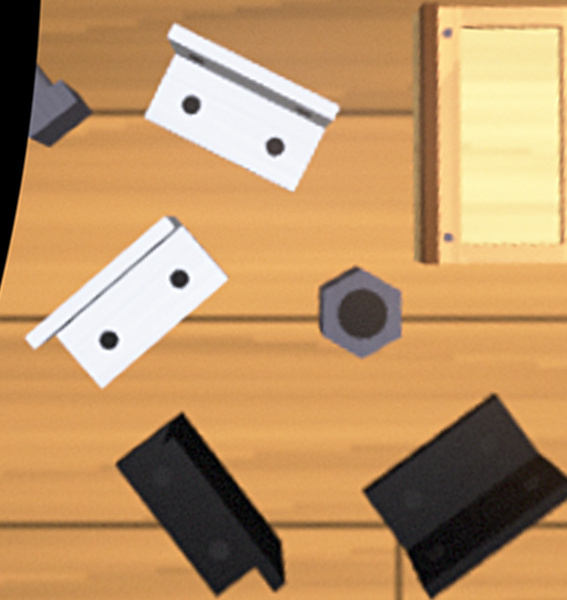

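```bash
cat >> h.py <<'E'
def pose(ca,cb,side,half=True):
    """two toe corners (x,y), and a point on upright side -> origin, yaw, grasp"""
    ca=np.array(ca);cb=np.array(cb);d=(cb-ca);L=np.linalg.norm(d);d=d/L
    yv=np.array([-d[1],d[0]])
    m=(ca+cb)/2
    if np.dot(np.array(side)-m,yv)<0: yv=-yv
    xv=np.array([yv[1],-yv[0]])
    o=m+0.025*yv; g=m+0.046*yv
    print('L',round(L,4),'origin',np.round(o,4),'yaw',round(np.arctan2(xv[1],xv[0]),3),'grasp',np.round(g,4)); return o,np.arctan2(xv[1],xv[0]),g
E
python3 - <<'E'
from h import *
f=lambda u,v:(0.72-0.0006*v,0.42-0.0006*u)
for n,a,b,s in [('A',(146,117),(294,190),(270,100)),('B',(227,278),(101,387),(100,280)),('bA',(117,464),(215,594),(250,500)),('bB',(364,490),(494,395),(500,560))]:
    print(n); pose(f(*a),f(*b),f(*s))
E
```

```text
A
L 0.099 origin [0.6503 0.2769] yaw -2.029 grasp [0.6692 0.2677]
B
L 0.1 origin [0.5394 0.338 ] yaw -0.858 grasp [0.5553 0.3517]
bA
L 0.0977 origin [0.4176 0.3004] yaw -2.496 grasp [0.4303 0.2837]
bB
L 0.0966 origin [0.4343 0.1478] yaw 2.202 grasp [0.4174 0.1355]
```

```bash
python3 - <<'E'
from h import *
plan([0.6692,0.2677,0.155],1.113)
E
```

```text
d [0.625 0.499 0.997] r [-0.003  0.001  0.376] now [0.5805 0.1873 0.3048] [-3.14   0.     1.408]
```

Request:
arm_command(deltas=[[0,0.2,0.15,0.2,0,0,0.15],[0,0.4,0.3,0.5,0,0,0.3],[0,0.625,0.5,0.8,0,0,0.376],[0,0.625,0.5,1,0,0,0.376],[0,0.625,0.5,1,0,0,0.376]])

```text
clock: 9.7
position: [0.6682, 0.268, 0.1529]
tool_rot: [-3.138, 0.004, 1.115]
force: [-0.3, -0.5, 0.3]
grip_width: 0.0425
```

```bash
python3 - <<'E'
from h import *
st();plan([0.6692,0.2677,0.038],1.113)
c=cams.get_calibration('wrist'); im=cams.grab_frame('wrist'); cv2.imwrite('pics/w7.png',im); np.save('w7.npy',c,allow_pickle=True)
E
```

```text
t 9.7 p [0.6682 0.268  0.1529] rot [-3.138  0.004  1.115] F [-0.3 -0.5  0.3] g 0.0425 q [-0.2   0.81 -0.47  1.37  0.38  1.05 -1.19]
d [0.004 0.009 0.766] r [-0.004  0.005  0.002] now [0.6682 0.268  0.1529] [-3.138  0.004  1.115]
```

View pics/w7.png

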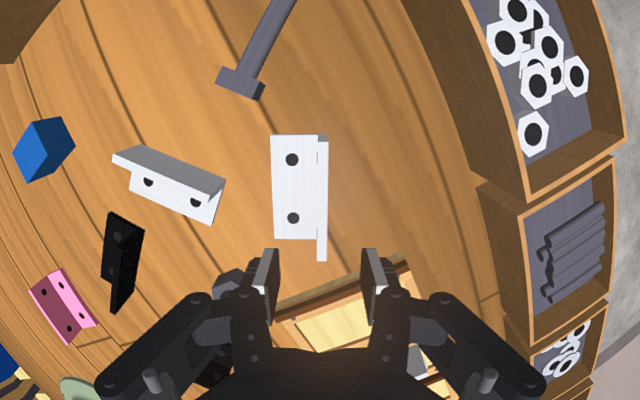

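Request:
arm_command(deltas=[[0,0,0,0.3,0,0,0],[0,0,0,0.6,0,0,0],[0,0,0,0.77,0,0,0],[-0.4,0,0,0.77,0,0,0],[-1,0,0,0.77,0,0,0],[-1,0,0,0.77,0,0,0],[-1,0,0,0.77,0,0,0],[-1,0,0,0.77,0,0,0]])

```text
clock: 10.75
position: [0.6708, 0.2687, 0.043]
tool_rot: [3.14, -0.002, 1.116]
force: [-0.4, -1.0, 9.9]
grip_width: 0.007
```

Request:
arm_command(deltas=[[-1,0,0,-0.2,0,0,0],[-1,0,0,-0.5,0,0,0],[-1,0,0,-0.8,0,0,0],[-1,0,0,-0.8,0,0,0]])

```text
clock: 11.25
position: [0.6714, 0.2691, 0.1658]
tool_rot: [3.137, -0.005, 1.116]
force: [-0.8, 0.8, -2.7]
grip_width: 0.0072
```

```bash
python3 - <<'E'
from h import *
st();plan([0.639,0.1375,0.155],3.14)
E
```

```text
t 11.25 p [0.6714 0.2691 0.1658] rot [ 3.137 -0.005  1.116] F [-0.8  0.8 -2.7] g 0.0072 q [-0.2   0.8  -0.47  1.36  0.38  1.06 -1.18]
d [-0.883  0.191  0.068] r [ 1.000e-02  1.000e-03 -2.577e+00] now [0.6714 0.2691 0.1658] [ 3.137 -0.005  1.116]
```

Request:
arm_command(deltas=[[-1,-0.2,0,0,0,0,-0.2],[-1,-0.5,0.1,0,0,0,-0.4],[-1,-0.8,0.15,0,0,0,-0.6],[-1,-0.88,0.19,0,0,0,-0.8],[-1,-0.88,0.19,0,0,0,-1],[-1,-0.88,0.19,0,0,0,-1]])

```text
clock: 12.0
position: [0.6372, 0.1367, 0.1605]
tool_rot: [-3.141, -0.0, 1.901]
force: [0.3, 0.0, -1.4]
grip_width: 0.007
```

Request:
arm_command(deltas=[[-1,0,0,0,0,0,-0.2],[-1,0,0,0,0,0,-0.4],[-1,0,0,0,0,0,-0.6],[-1,0,0,0,0,0,-0.8],[-1,0,0,0,0,0,-1],[-1,0,0,0,0,0,-1]])

```text
clock: 12.75
position: [0.6372, 0.1373, 0.1604]
tool_rot: [-3.142, -0.001, 2.684]
force: [0.5, -0.6, -2.7]
grip_width: 0.0067
```

```bash
python3 - <<'E'
from h import *
st();plan([0.639,0.1375,0.10],3.14)
E
```

```text
t 12.75 p [0.6372 0.1373 0.1604] rot [-3.142e+00 -1.000e-03  2.684e+00] F [ 0.5 -0.6 -2.7] g 0.0067 q [ 0.21  0.8  -0.84  1.57  0.65  1.08  0.31]
d [-0.011  0.007  0.403] r [ 0.    -0.001 -0.581] now [0.6372 0.1373 0.1604] [-3.142e+00 -1.000e-03  2.684e+00]
```

Request:
arm_command(deltas=[[-1,-0.01,0,0.1,0,0,-0.2],[-1,-0.01,0,0.2,0,0,-0.4],[-1,-0.01,0,0.3,0,0,-0.58],[-1,-0.01,0,0.4,0,0,-0.58],[-1,-0.01,0,0.4,0,0,-0.58]])

```text
clock: 13.38
position: [0.6382, 0.1364, 0.0997]
tool_rot: [-3.141, -0.002, 3.137]
force: [-0.0, -0.4, -2.6]
grip_width: 0.0068
```

```bash
python3 - <<'E'
from h import *
st();plan([0.639,0.1375,0.056],3.14)
c=cams.get_calibration('wrist'); im=cams.grab_frame('wrist'); cv2.imwrite('pics/w8.png',im); np.save('w8.npy',c,allow_pickle=True)
E
```

```text
t 13.38 p [0.6382 0.1364 0.0997] rot [-3.141e+00 -2.000e-03  3.137e+00] F [-0.  -0.4 -2.6] g 0.0068 q [ 0.24  0.9  -0.89  1.6   0.79  1.04  0.67]
d [-0.006  0.008  0.291] r [-0.001 -0.002 -0.004] now [0.6382 0.1364 0.0997] [-3.141e+00 -2.000e-03  3.137e+00]
```

View pics/w8.png

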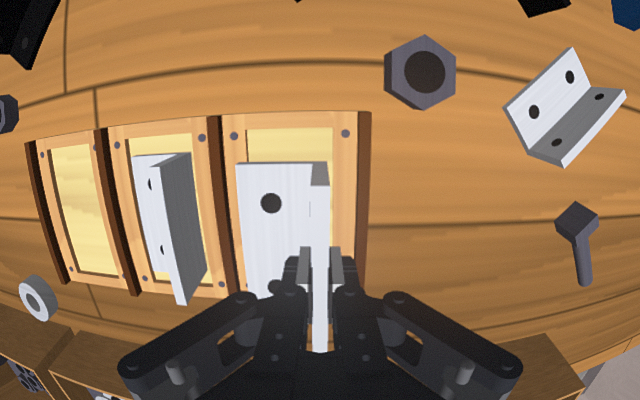

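Request:
arm_command(deltas=[[-1,-0.006,0.008,0.15,0,0,0],[-1,-0.006,0.008,0.28,0,0,0],[-1,-0.006,0.008,0.295,0,0,0],[-1,-0.006,0.008,0.295,0,0,0],[-0.5,-0.006,0.008,0.295,0,0,0],[-0.5,-0.006,0.008,0.295,0,0,0],[-0.5,-0.006,0.008,0.295,0,0,0]])

```text
clock: 14.3
position: [0.6397, 0.1376, 0.0567]
tool_rot: [3.142, 0.0, -3.14]
force: [-0.3, -0.1, 0.4]
grip_width: 0.0213
```

Request:
arm_command(deltas=[[-0.5,0,0,-0.2,0,0,0],[-0.4,0,0,-0.5,0,0,0],[-0.2,0,0,-0.9,0,0,0],[0,0,0,-1,0,0,0]])

```text
clock: 14.8
position: [0.6406, 0.1384, 0.2104]
tool_rot: [3.14, 0.005, -3.14]
force: [-0.3, 0.4, -0.5]
grip_width: 0.0423
```

```bash
python3 - <<'E'
from h import *
st();plan([0.5553,0.3517,0.155],3.1416-0.858)
E
```

```text
t 14.8 p [0.6406 0.1384 0.2104] rot [ 3.14   0.005 -3.14 ] F [-0.3  0.4 -0.5] g 0.0423 q [ 0.27  0.78 -0.97  1.52  0.68  1.2   0.76]
d [0.569 1.423 0.368] r [0.004 0.005 1.094] now [0.6406 0.1384 0.2104] [ 3.14   0.005 -3.14 ]
```

Request:
arm_command(deltas=[[0,0.2,0.3,0,0,0,0.23],[0,0.3,0.7,0,0,0,0.46],[0,0.4,0.95,0,0,0,0.69],[0,0.5,1,0,0,0,0.9],[0,0.57,1,0,0,0,1]])

```text
clock: 15.42
position: [0.5528, 0.2886, 0.2061]
tool_rot: [-3.141, -0.0, 2.355]
force: [-1.3, -0.1, 0.3]
grip_width: 0.0428
```

```bash
python3 - <<'E'
from h import *
st();plan([0.5553,0.3517,0.13],3.1416-0.858)
c=cams.get_calibration('wrist'); im=cams.grab_frame('wrist'); cv2.imwrite('pics/w9.png',im); np.save('w9.npy',c,allow_pickle=True)
E
```

```text
t 15.43 p [0.5528 0.2886 0.2061] rot [-3.141 -0.     2.355] F [-1.3 -0.1  0.3] g 0.0428 q [-0.06  0.68 -0.81  1.62  0.54  1.08 -0.23]
d [0.286 0.309 0.508] r [-0.    -0.     0.091] now [0.5528 0.2886 0.2061] [-3.141 -0.     2.355]
```

View pics/w9.png

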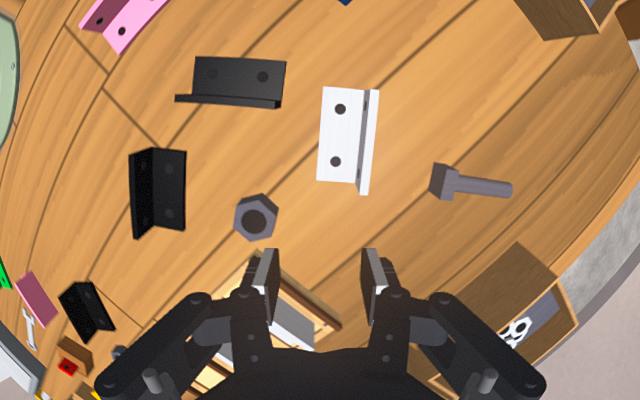

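Request:
arm_command(deltas=[[0,0.15,0.15,0.1,0,0,0.09],[0,0.28,0.3,0.4,0,0,0.09],[0,0.286,0.309,0.5,0,0,0.09],[0,0.286,0.309,0.5,0,0,0.09]])

```text
clock: 15.98
position: [0.5561, 0.3499, 0.1304]
tool_rot: [-3.14, -0.0, 2.288]
force: [-0.8, -1.4, 0.4]
grip_width: 0.043
```

```bash
python3 - <<'E'
from h import *
st();plan([0.5553,0.3517,0.038],3.1416-0.858)
c=cams.get_calibration('wrist'); im=cams.grab_frame('wrist'); cv2.imwrite('pics/w10.png',im)
E
```

```text
t 15.97 p [0.5561 0.3499 0.1304] rot [-3.14  -0.     2.288] F [-0.8 -1.4  0.4] g 0.043 q [-0.2   0.81 -0.74  1.57  0.61  1.   -0.4 ]
d [0.012 0.005 0.616] r [-0.002 -0.     0.005] now [0.5561 0.3499 0.1304] [-3.14  -0.     2.288]
```

View pics/w10.png

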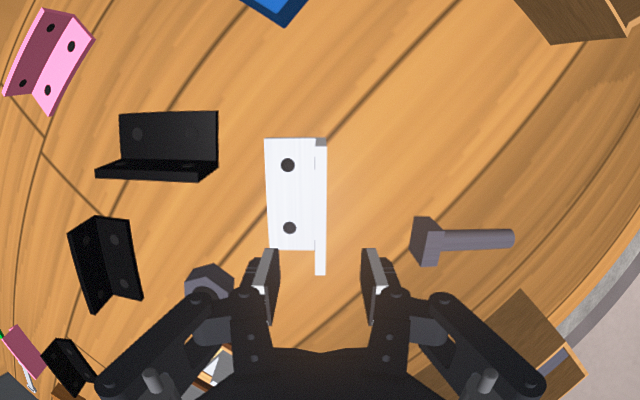

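Request:
arm_command(deltas=[[0,0.01,0,0.3,0,0,0],[0,0.01,0,0.55,0,0,0],[0,0.01,0,0.62,0,0,0],[-0.4,0.01,0,0.62,0,0,0],[-1,0.01,0,0.62,0,0,0],[-1,0.01,0,0.62,0,0,0],[-1,0.01,0,0.62,0,0,0],[-1,0.01,0,0.62,0,0,0]])

```text
clock: 17.02
position: [0.5561, 0.3522, 0.0403]
tool_rot: [3.139, 0.001, 2.286]
force: [-0.6, -2.7, 9.5]
grip_width: 0.007
```

Request:
arm_command(deltas=[[-1,0,0,-0.2,0,0,0],[-1,0,0,-0.5,0,0,0],[-1,0,0,-0.9,0,0,0],[-1,0,0,-0.9,0,0,0]])

```text
clock: 17.52
position: [0.5567, 0.3533, 0.1789]
tool_rot: [3.134, 0.001, 2.287]
force: [-0.4, 0.7, -3.0]
grip_width: 0.0071
```

```bash
python3 - <<'E'
from h import *
st();plan([0.639,-0.0625,0.16],3.14)
E
```

```text
t 17.52 p [0.5567 0.3533 0.1789] rot [3.134e+00 1.000e-03 2.287e+00] F [-0.4  0.7 -3. ] g 0.0071 q [-0.19  0.75 -0.77  1.54  0.57  1.07 -0.38]
d [-2.451 -1.406  0.118] r [ 0.008  0.005 -1.087] now [0.5567 0.3533 0.1789] [3.134e+00 1.000e-03 2.287e+00]
```

Request:
arm_command(deltas=[[-1,-0.3,-0.17,0,0,0,0],[-1,-0.6,-0.34,0,0,0,0],[-1,-0.9,-0.52,0,0,0,0],[-1,-1,-0.57,0,0,0,0]])

```text
clock: 18.02
position: [0.5899, 0.1784, 0.1731]
tool_rot: [-3.14, 0.001, 2.283]
force: [-0.2, 0.6, -2.0]
grip_width: 0.0073
```

Request:
arm_command(deltas=[[-1,-0.3,-0.17,0,0,0,-0.2],[-1,-0.6,-0.34,0,0,0,-0.4],[-1,-0.9,-0.52,0,0,0,-0.6],[-1,-1,-0.57,0,0,0,-0.8],[-1,-1,-0.57,0,0,0,-1],[-1,-1,-0.57,0,0,0,-1]])

```text
clock: 18.77
position: [0.6231, 0.0136, 0.1732]
tool_rot: [3.141, -0.0, 3.072]
force: [-0.4, 0.1, -2.1]
grip_width: 0.007
```

```bash
python3 - <<'E'
from h import *
st();plan([0.639,-0.0625,0.13],3.14)
E
```

```text
t 18.77 p [0.6231 0.0136 0.1732] rot [ 3.141 -0.     3.072] F [-0.4  0.1 -2.1] g 0.007 q [ 0.48  0.78 -0.95  1.64  0.7   1.1   0.83]
d [-0.141 -0.499  0.287] r [ 0.001 -0.    -0.087] now [0.6231 0.0136 0.1732] [ 3.141 -0.     3.072]
```

Request:
arm_command(deltas=[[-1,-0.07,-0.25,0,0,0,-0.087],[-1,-0.14,-0.45,0.1,0,0,-0.087],[-1,-0.141,-0.499,0.4,0,0,-0.087],[-1,-0.141,-0.499,0.45,0,0,-0.087],[-1,-0.141,-0.499,0.45,0,0,-0.087]])

```text
clock: 19.4
position: [0.6393, -0.0615, 0.1067]
tool_rot: [3.141, 0.0, 3.14]
force: [0.3, 0.3, -0.3]
grip_width: 0.0071
```

```bash
python3 - <<'E'
from h import *
st();plan([0.639,-0.0625,0.0533],3.1416)
c=cams.get_calibration('wrist'); im=cams.grab_frame('wrist'); cv2.imwrite('pics/w11.png',im); np.save('w11.npy',c,allow_pickle=True)
E
```

```text
t 19.4 p [ 0.6393 -0.0615  0.1067] rot [3.141 0.    3.14 ] F [ 0.3  0.3 -0.3] g 0.0071 q [ 0.56  0.88 -0.91  1.63  0.79  1.03  0.97]
d [ 0.002 -0.007  0.356] r [ 0.001  0.    -0.002] now [ 0.6393 -0.0615  0.1067] [3.141 0.    3.14 ]
```

View pics/w11.png

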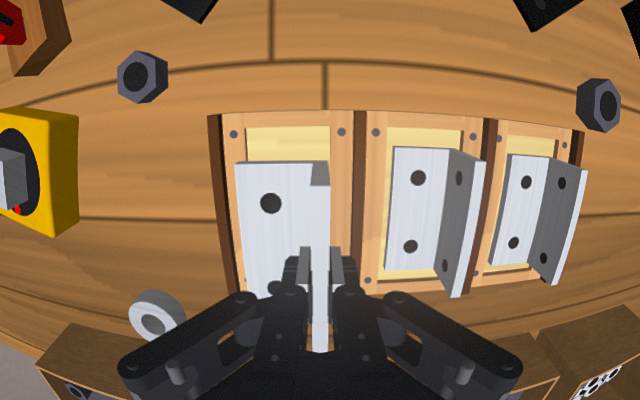

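Request:
arm_command(deltas=[[-1,0,-0.007,0.15,0,0,0],[-1,0,-0.007,0.33,0,0,0],[-1,0,-0.007,0.355,0,0,0],[-1,0,-0.007,0.355,0,0,0],[-0.5,0,-0.007,0.355,0,0,0],[-0.5,0,-0.007,0.355,0,0,0],[-0.5,0,-0.007,0.355,0,0,0]])

```text
clock: 20.32
position: [0.639, -0.064, 0.0525]
tool_rot: [3.141, -0.0, 3.14]
force: [-0.7, -0.4, 0.6]
grip_width: 0.0211
```

Request:
arm_command(deltas=[[-0.5,0,0,-0.2,0,0,0],[-0.4,0,0,-0.5,0,0,0],[-0.2,0,0,-0.9,0,0,0],[0,0,0,-1,0,0,0]])

```text
clock: 20.82
position: [0.6402, -0.0636, 0.2064]
tool_rot: [-3.141, 0.004, 3.14]
force: [-0.1, -0.6, -0.6]
grip_width: 0.0426
```

Request:
arm_command(deltas=[[0,0.3,0,-0.3,0,0,0],[0,0.6,0,-0.6,0,0,0.2],[0,0.8,0.2,-0.8,0,0,0.4],[0,1,0.4,-1,0,0,0.6],[0,1,0.4,-1,0,0,0.8],[0,1,0.4,-1,0,0,0.8]])

```text
clock: 21.58
position: [0.4891, -0.004, 0.3527]
tool_rot: [-3.141, 0.001, 2.513]
force: [-0.1, -1.0, -1.2]
grip_width: 0.0428
```

```bash
python3 - <<'E'
from h import *
st()
c=cams.get_calibration('wrist'); im=cams.grab_frame('wrist'); cv2.imwrite('pics/w12.png',im); np.save('w12.npy',c,allow_pickle=True)
cv2.imwrite('pics/o12.png',ortho(im,c,True,0.53,0.75,-0.16,0.18,0.020,0.0005))
E
```

```text
t 21.57 p [ 0.4891 -0.004   0.3527] rot [-3.141e+00  1.000e-03  2.513e+00] F [-0.1 -1.  -1.2] g 0.0428 q [ 0.72  0.34 -1.05  1.77  0.31  1.22  0.52]
```

View pics/w12.png

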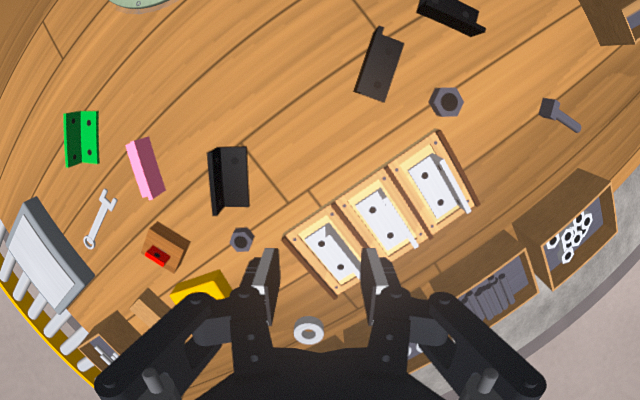

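View pics/o12.png

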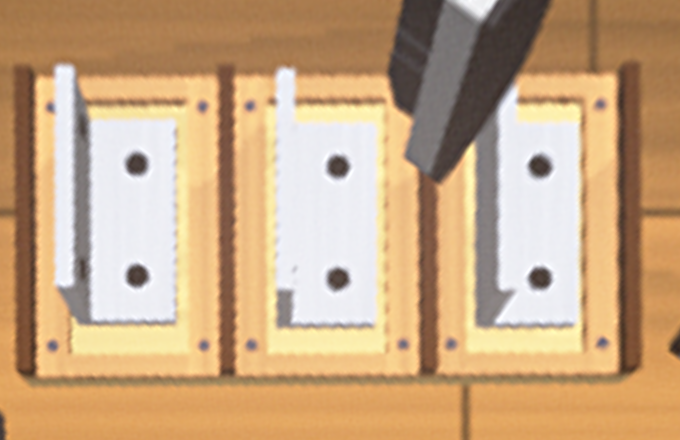

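```bash
python3 - <<'E'
from h import *
c=np.load('w12.npy',allow_pickle=True).item(); im=cv2.imread('pics/w12.png')
cv2.imwrite('pics/o12b.png',np.hstack([ortho(im,c,True,0.36,0.53,-0.24,-0.06,0.008,0.0005),ortho(im,c,True,0.36,0.53,0.06,0.36,0.008,0.0005)]))
E
```

```text
(no output)
```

View pics/o12b.png

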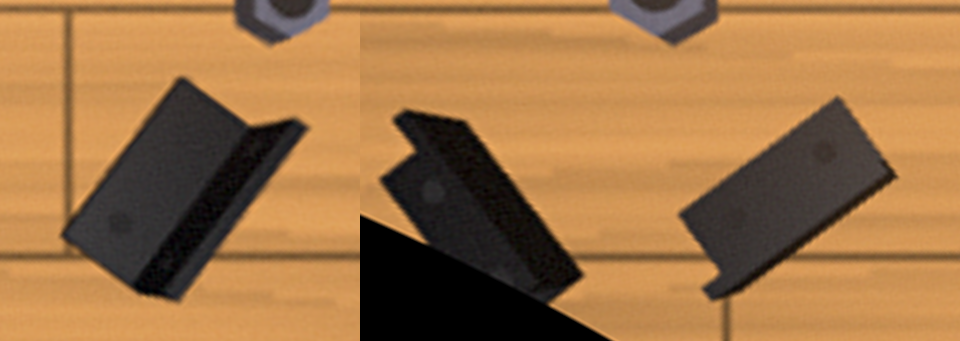

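```bash
python3 - <<'E'
from h import *
f=lambda u,v:(0.53-0.0005*v,-0.06-0.0005*u)
g=lambda u,v:(0.53-0.0005*v,0.36-0.0005*u)
pose(f(181,77),f(64,235),f(250,250)); pose(g(319,215),g(478,97),g(500,250))
o,y,gr=pose(f(181,77),f(64,235),f(250,250)); plan([gr[0],gr[1],0.15],y)
E
```

```text
L 0.0983 origin [ 0.4371 -0.1413] yaw 2.504 grasp [ 0.4246 -0.1582]
L 0.099 origin [0.4319 0.1459] yaw 2.209 grasp [0.4151 0.1333]
L 0.0983 origin [ 0.4371 -0.1413] yaw 2.504 grasp [ 0.4246 -0.1582]
d [-0.253 -1.084  1.35 ] r [-0.001  0.     0.014] now [ 0.4891 -0.0042  0.3524] [-3.141  0.     2.515]
```

Request:
arm_command(deltas=[[0,-0.1,-0.3,0.2,0,0,0.014],[0,-0.2,-0.7,0.4,0,0,0.014],[0,-0.25,-1,0.7,0,0,0.014],[0,-0.25,-1,1,0,0,0.014],[0,-0.25,-1,1,0,0,0.014]])

```text
clock: 22.25
position: [0.4295, -0.147, 0.2002]
tool_rot: [-3.141, -0.006, 2.504]
force: [0.7, 0.6, 1.0]
grip_width: 0.0426
```

```bash
python3 - <<'E'
from h import *
st();plan([0.4246,-0.1582,0.12],2.504)
c=cams.get_calibration('wrist'); im=cams.grab_frame('wrist'); cv2.imwrite('pics/w13.png',im); np.save('w13.npy',c,allow_pickle=True)
E
```

```text
t 22.25 p [ 0.4295 -0.147   0.2002] rot [-3.141 -0.006  2.504] F [0.7 0.6 1. ] g 0.0426 q [ 0.93  0.46 -0.93  2.05  0.48  0.87  0.66]
d [-0.021 -0.079  0.535] r [-0.    -0.008 -0.   ] now [ 0.4295 -0.147   0.2002] [-3.141 -0.006  2.504]
```

View pics/w13.png

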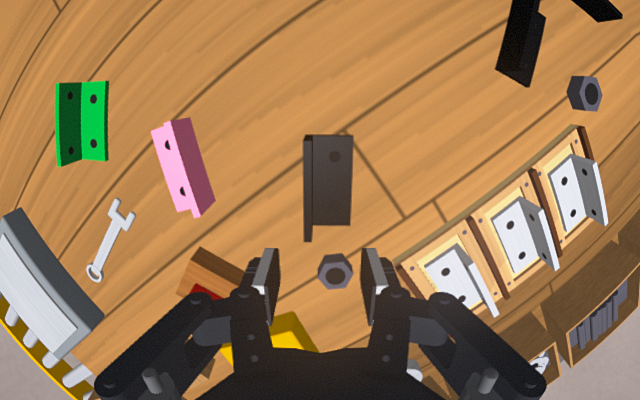

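Request:
arm_command(deltas=[[0,-0.02,-0.08,0.2,0,0.008,0],[0,-0.02,-0.08,0.5,0,0.008,0],[0,-0.02,-0.08,0.8,0,0.008,0],[0,-0.02,-0.08,0.9,0,0.008,0],[0,-0.02,-0.08,0.9,0,0.008,0]])

```text
clock: 22.92
position: [0.4274, -0.1582, 0.0686]
tool_rot: [3.141, -0.006, 2.503]
force: [-0.4, -0.0, 0.4]
grip_width: 0.0431
```

```bash
python3 - <<'E'
from h import *
st();plan([0.4246,-0.1582,0.038],2.504)
c=cams.get_calibration('wrist'); im=cams.grab_frame('wrist'); cv2.imwrite('pics/w14.png',im); np.save('w13.npy',c,allow_pickle=True)
E
```

```text
t 22.93 p [ 0.4274 -0.1582  0.0686] rot [ 3.141 -0.006  2.503] F [-0.4 -0.   0.4] g 0.0431 q [ 0.77  0.67 -0.72  2.13  0.76  0.62  0.44]
d [ 0.014 -0.011  0.204] r [ 0.    -0.007 -0.002] now [ 0.4274 -0.1582  0.0686] [ 3.141 -0.006  2.503]
```

View pics/w14.png

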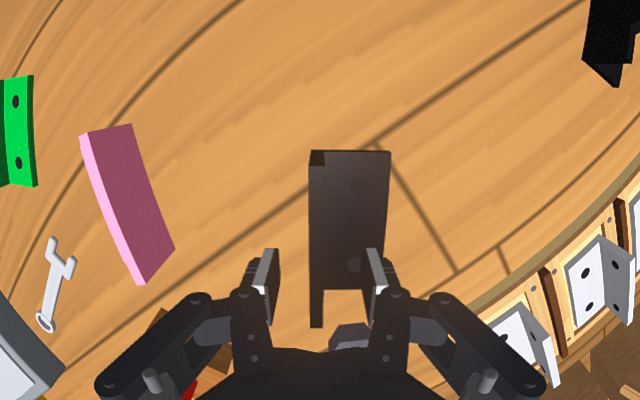

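Request:
arm_command(deltas=[[0,0.014,-0.01,0.15,0,0,0],[0,0.014,-0.01,0.205,0,0,0],[-0.4,0.014,-0.01,0.205,0,0,0],[-1,0.014,-0.01,0.205,0,0,0],[-1,0.014,-0.01,0.205,0,0,0],[-1,0.014,-0.01,0.205,0,0,0],[-1,0.014,-0.01,0.205,0,0,0]])

```text
clock: 23.85
position: [0.4243, -0.1584, 0.0379]
tool_rot: [3.141, -0.005, 2.501]
force: [-0.6, 1.4, 10.2]
grip_width: 0.0069
```

Request:
arm_command(deltas=[[-1,0,0,-0.2,0,0,0],[-1,0,0,-0.5,0,0,0],[-1,0,0,-0.9,0,0,0],[-1,0,0,-1,0,0,0]])

```text
clock: 24.35
position: [0.4254, -0.1592, 0.1902]
tool_rot: [3.141, -0.002, 2.501]
force: [-0.6, 0.1, -1.9]
grip_width: 0.0073
```

```bash
python3 - <<'E'
from h import *
st();plan([0.637,-0.1173,0.17],3.1416)
c=cams.get_calibration('wrist'); im=cams.grab_frame('wrist'); cv2.imwrite('pics/w15.png',im); np.save('w15.npy',c,allow_pickle=True)
E
```

```text
t 24.35 p [ 0.4254 -0.1592  0.1902] rot [ 3.141e+00 -2.000e-03  2.501e+00] F [-0.6  0.1 -1.9] g 0.0073 q [ 0.94  0.47 -0.92  2.06  0.5   0.85  0.67]
d [-0.964  1.067  0.133] r [ 0.002 -0.002 -0.816] now [ 0.4254 -0.1592  0.1902] [ 3.141e+00 -2.000e-03  2.501e+00]
```

View pics/w15.png

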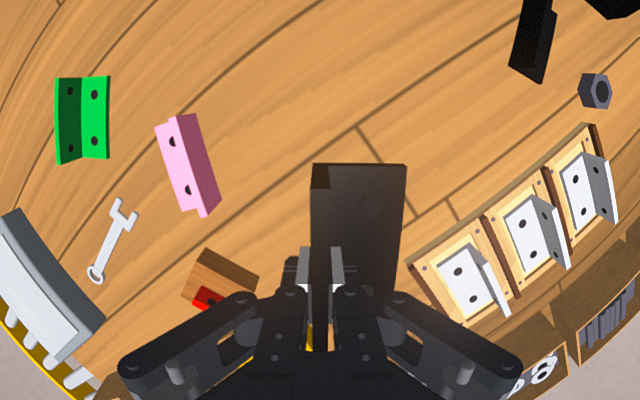

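Request:
arm_command(deltas=[[-1,-0.25,0.25,0,0,0,-0.2],[-1,-0.5,0.5,0,0,0,-0.4],[-1,-0.75,0.8,0.05,0,0,-0.6],[-1,-0.9,1,0.05,0,0,-0.816],[-1,-0.964,1,0.05,0,0,-0.816],[-1,-0.964,1,0.05,0,0,-0.816]])

```text
clock: 25.15
position: [0.6294, -0.1254, 0.177]
tool_rot: [3.138, -0.007, 3.14]
force: [-0.3, 0.6, -1.9]
grip_width: 0.0075
```

```bash
python3 - <<'E'
from h import *
st();plan([0.637,-0.1173,0.10],3.1416)
E
```

```text
t 25.15 p [ 0.6294 -0.1254  0.177 ] rot [ 3.138 -0.007  3.14 ] F [-0.3  0.6 -1.9] g 0.0075 q [ 0.68  0.81 -0.96  1.58  0.7   1.14  1.14]
d [-0.054  0.052  0.513] r [ 0.005 -0.009 -0.001] now [ 0.6294 -0.1254  0.177 ] [ 3.138 -0.007  3.14 ]
```

Request:
arm_command(deltas=[[-1,-0.054,0.052,0,0,0,0],[-1,-0.054,0.052,0.2,0.005,-0.008,0],[-1,-0.054,0.052,0.45,0.005,-0.008,0],[-1,-0.054,0.052,0.51,0.005,-0.008,0],[-1,-0.054,0.052,0.51,0.005,-0.008,0]])

```text
clock: 25.78
position: [0.6378, -0.1168, 0.1026]
tool_rot: [-3.142, 0.001, -3.141]
force: [0.6, -0.1, -1.4]
grip_width: 0.0073
```

```bash
python3 - <<'E'
from h import *
st();plan([0.637,-0.1173,0.0588],3.1416)
c=cams.get_calibration('wrist'); im=cams.grab_frame('wrist'); cv2.imwrite('pics/w16.png',im); np.save('w16.npy',c,allow_pickle=True)
E
```

```text
t 25.77 p [ 0.6378 -0.1168  0.1026] rot [-3.142e+00  1.000e-03 -3.141e+00] F [ 0.6 -0.1 -1.4] g 0.0073 q [ 0.63  0.89 -0.89  1.61  0.79  1.03  1.07]
d [ 0.006 -0.004  0.292] r [-0.     0.002  0.   ] now [ 0.6378 -0.1168  0.1026] [-3.142e+00  1.000e-03 -3.141e+00]
```

View pics/w16.png

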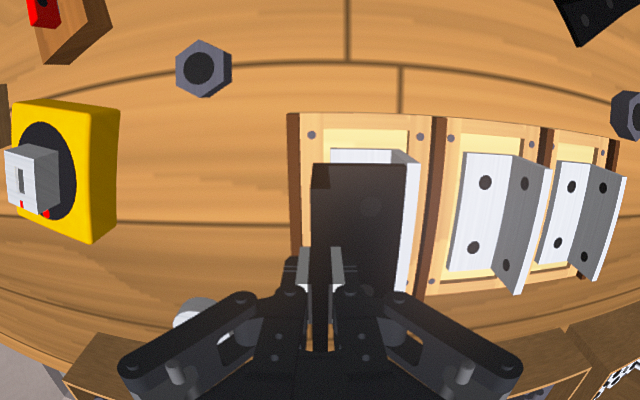

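```bash
python3 - <<'E'
from h import *
c=np.load('w16.npy',allow_pickle=True).item(); im=cv2.imread('pics/w16.png')
print(p2w(c,407,164,0.0687,True), p2w(c,312,189,0.1147,True))
cv2.imwrite('pics/z16.png',cv2.resize(im[140:300,290:440],None,fx=4,fy=4,interpolation=cv2.INTER_CUBIC)[:600,:])
E
```

```text
[ 0.58846702 -0.06912073  0.0687    ] [ 0.58879502 -0.11921919  0.1147    ]
```

View pics/z16.png

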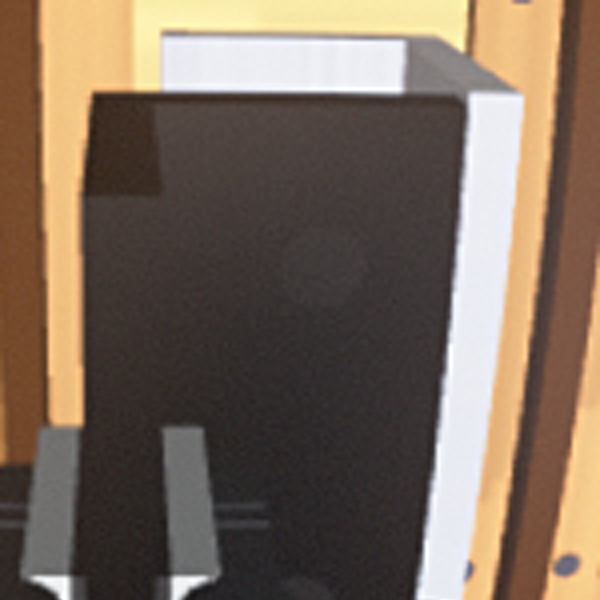

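```bash
python3 - <<'E'
from h import *
c=np.load('w16.npy',allow_pickle=True).item()
print(p2w(c,420.7,163.7,0.062,True),p2w(c,391.5,150,0.020,True),p2w(c,390,149.5,0.020,True),p2w(c,330.2,148.5,0.02,True))
E
```

```text
[ 0.5895299  -0.05892582  0.062     ] [ 0.58918805 -0.06659572  0.02      ] [ 0.58886357 -0.06768555  0.02      ] [ 0.58878543 -0.10907905  0.02      ]
```

Request:
arm_command(deltas=[[-1,0,-0.01,0.1,0,0,0],[-1,0,-0.01,0.2,0,0,0],[-1,0,-0.01,0.29,0,0,0],[-1,0,-0.01,0.29,0,0,0],[-1,0,-0.01,0.29,0,0,0]])

```text
clock: 26.45
position: [0.6376, -0.1184, 0.058]
tool_rot: [3.142, 0.001, -3.141]
force: [0.5, 0.6, -1.6]
grip_width: 0.0072
```

```bash
python3 - <<'E'
from h import *
st()
c=cams.get_calibration('wrist'); im=cams.grab_frame('wrist'); cv2.imwrite('pics/w17.png',im); np.save('w17.npy',c,allow_pickle=True)
cv2.imwrite('pics/z17.png',cv2.resize(im[100:300,250:450],None,fx=3,fy=3,interpolation=cv2.INTER_CUBIC))
E
```

```text
t 26.45 p [ 0.6376 -0.1184  0.058 ] rot [ 3.142e+00  1.000e-03 -3.141e+00] F [ 0.5  0.6 -1.6] g 0.0072 q [ 0.62  0.95 -0.86  1.63  0.84  0.97  1.03]
```

View pics/z17.png

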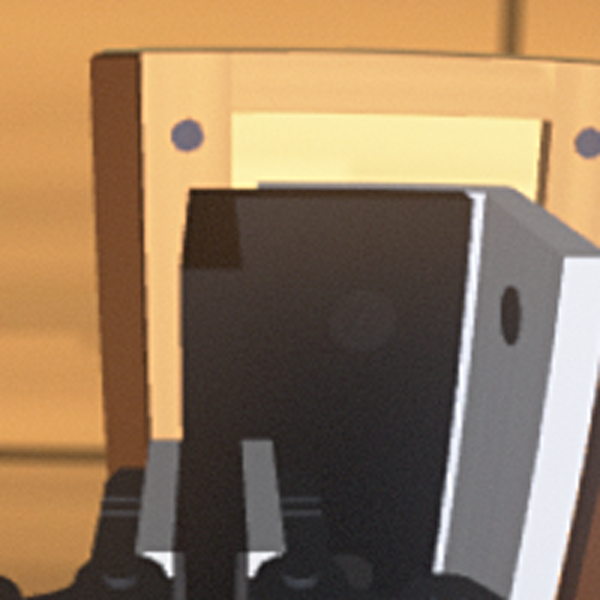

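Request:
arm_command(deltas=[[-0.6,0,0,0,0,0,0],[-0.5,0,0,0,0,0,0],[-0.5,0,0,0,0,0,0],[-0.5,0,0,-0.2,0,0,0],[-0.4,0,0,-0.5,0,0,0],[-0.2,0,0,-0.9,0,0,0],[0,0,0,-1,0,0,0]])

```text
clock: 27.38
position: [0.6387, -0.1182, 0.2124]
tool_rot: [-3.141, 0.006, -3.141]
force: [0.3, 0.2, -1.1]
grip_width: 0.043
```

Request:
arm_command(deltas=[[0,0.3,0.3,-0.1,0,0,0],[0,0.6,0.6,-0.2,0,0,0.2],[0,0.8,0.8,-0.2,0,0,0.4],[0,0.8,1,-0.2,0,0,0.6],[0,0.8,1,-0.2,0,0,0.8],[0,0.8,1,-0.2,0,0,1],[0,0.8,1,-0.2,0,0,1]])

```text
clock: 28.25
position: [0.5173, 0.0316, 0.2382]
tool_rot: [3.141, 0.001, 2.358]
force: [-0.4, -0.1, -0.0]
grip_width: 0.0426
```

```bash
python3 - <<'E'
from h import *
st()
c=cams.get_calibration('wrist'); im=cams.grab_frame('wrist'); cv2.imwrite('pics/w18.png',im); np.save('w18.npy',c,allow_pickle=True)
E
```

```text
t 28.25 p [0.5173 0.0316 0.2382] rot [3.141e+00 1.000e-03 2.358e+00] F [-0.4 -0.1 -0. ] g 0.0426 q [ 0.49  0.49 -0.9   1.86  0.45  1.01  0.19]
```

View pics/w18.png

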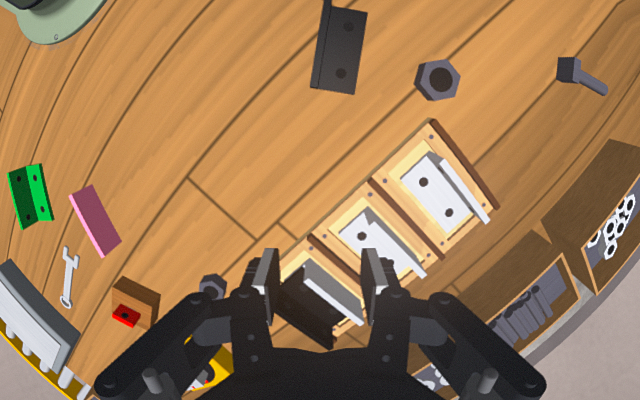

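```bash
python3 - <<'E'
from h import *
c=np.load('w18.npy',allow_pickle=True).item(); im=cv2.imread('pics/w18.png')
cv2.imwrite('pics/o18.png',ortho(im,c,True,0.36,0.53,0.06,0.24,0.008,0.0004))
plan([0.4155,0.1335,0.15],2.209)
E
```

```text
d [0.961 0.004 0.587] r [0.001 0.001 0.193] now [0.5173 0.0315 0.2382] [3.141e+00 1.000e-03 2.360e+00]
```

View pics/o18.png

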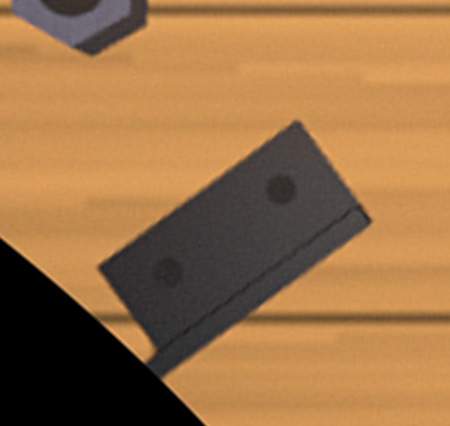

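Request:
arm_command(deltas=[[0,0.3,0,0.1,0,0,0.19],[0,0.6,0,0.3,0,0,0.19],[0,0.96,0,0.6,0,0,0.193],[0,0.96,0,0.8,0,0,0.193],[0,0.96,0,0.8,0,0,0.193]])

```text
clock: 28.92
position: [0.4144, 0.1335, 0.1169]
tool_rot: [-3.139, -0.001, 2.21]
force: [0.4, 0.8, 0.6]
grip_width: 0.0427
```

```bash
python3 - <<'E'
from h import *
st();plan([0.4153,0.1335,0.038],2.208)
c=cams.get_calibration('wrist'); im=cams.grab_frame('wrist'); cv2.imwrite('pics/w19.png',im); np.save('w19.npy',c,allow_pickle=True)
E
```

```text
t 28.93 p [0.4144 0.1335 0.1169] rot [-3.139e+00 -1.000e-03  2.210e+00] F [0.4 0.8 0.6] g 0.0427 q [ 0.15  0.55 -0.77  2.16  0.62  0.67 -0.41]
d [-0.004  0.006  0.526] r [-0.003 -0.001  0.003] now [0.4144 0.1335 0.1169] [-3.139e+00 -1.000e-03  2.210e+00]
```

View pics/w19.png

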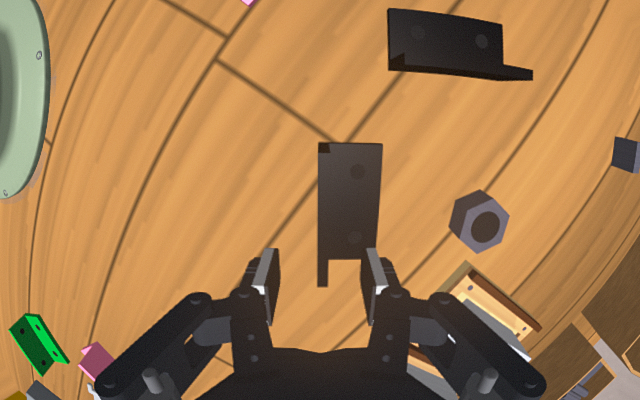

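Request:
arm_command(deltas=[[0,0,0,0.25,0,0,0],[0,0,0,0.45,0,0,0],[0,0,0,0.525,0,0,0],[-0.4,0,0,0.525,0,0,0],[-1,0,0,0.525,0,0,0],[-1,0,0,0.525,0,0,0],[-1,0,0,0.525,0,0,0],[-1,0,0,0.525,0,0,0]])

```text
clock: 29.98
position: [0.4167, 0.1334, 0.0407]
tool_rot: [3.139, 0.002, 2.205]
force: [-0.7, -0.8, 8.0]
grip_width: 0.007
```

Request:
arm_command(deltas=[[-1,0,0,-0.2,0,0,0],[-1,0,0,-0.5,0,0,0],[-1,0,0,-0.9,0,0,0],[-1,0,0,-0.95,0,0,0]])

```text
clock: 30.48
position: [0.4169, 0.1335, 0.1857]
tool_rot: [3.136, 0.004, 2.205]
force: [-0.6, 0.5, -1.9]
grip_width: 0.0073
```

```bash
python3 - <<'E'
from h import *
st();plan([0.637,-0.0178,0.17],3.1416)
c=cams.get_calibration('wrist'); im=cams.grab_frame('wrist'); cv2.imwrite('pics/w20.png',im); np.save('w20.npy',c,allow_pickle=True)
E
```

```text
t 30.48 p [0.4169 0.1335 0.1857] rot [3.136 0.004 2.205] F [-0.6  0.5 -1.9] g 0.0073 q [ 0.25  0.43 -0.88  2.11  0.47  0.8  -0.28]
d [-1.682  0.584  0.114] r [ 0.005  0.008 -1.193] now [0.4169 0.1335 0.1857] [3.136 0.004 2.205]
```

View pics/w20.png

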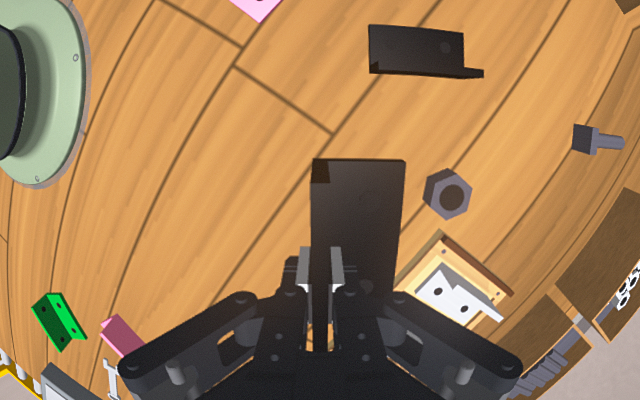

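Request:
arm_command(deltas=[[-1,-0.3,0.1,0,0,0,-0.2],[-1,-0.6,0.2,0,0,0,-0.4],[-1,-0.9,0.3,0,0,0,-0.6],[-1,-1,0.35,0,0,0,-0.8],[-1,-1,0.35,0,0,0,-1],[-1,-1,0.35,0,0,0,-1]])

```text
clock: 31.28
position: [0.5462, 0.0434, 0.181]
tool_rot: [3.141, -0.001, 2.99]
force: [-0.1, -0.1, -2.7]
grip_width: 0.007
```

```bash
python3 - <<'E'
from h import *
st();plan([0.639,-0.0178,0.17],3.1416)
E
```

```text
t 31.27 p [0.5462 0.0434 0.181 ] rot [ 3.141e+00 -1.000e-03  2.990e+00] F [-0.1 -0.1 -2.7] g 0.007 q [ 0.49  0.67 -0.99  1.83  0.66  1.01  0.65]
d [-0.673 -0.31   0.072] r [ 0.    -0.001 -0.193] now [0.5462 0.0434 0.181 ] [ 3.141e+00 -1.000e-03  2.990e+00]
```

Request:
arm_command(deltas=[[-1,-0.3,-0.15,0,0,0,-0.19],[-1,-0.6,-0.3,0,0,0,-0.193],[-1,-0.673,-0.31,0.1,0,0,-0.193],[-1,-0.673,-0.31,0.4,0,0,-0.193],[-1,-0.673,-0.31,0.5,0,0,-0.193],[-1,-0.673,-0.31,0.5,0,0,-0.193]])

```text
clock: 32.02
position: [0.6391, -0.017, 0.1069]
tool_rot: [-3.142, -0.0, -3.142]
force: [0.2, 0.4, -1.7]
grip_width: 0.007
```

```bash
python3 - <<'E'
from h import *
st();plan([0.639,-0.0178,0.061],3.1416)
c=cams.get_calibration('wrist'); im=cams.grab_frame('wrist'); cv2.imwrite('pics/w21.png',im); np.save('w21.npy',c,allow_pickle=True)
cv2.imwrite('pics/z21.png',cv2.resize(im[140:290,290:440],None,fx=4,fy=4,interpolation=cv2.INTER_CUBIC))
E
```

```text
t 32.02 p [ 0.6391 -0.017   0.1069] rot [-3.142 -0.    -3.142] F [ 0.2  0.4 -1.7] g 0.007 q [ 0.5   0.89 -0.92  1.63  0.8   1.04  0.9 ]
d [ 0.001 -0.005  0.306] r [-0. -0.  0.] now [ 0.6391 -0.017   0.1069] [-3.142 -0.    -3.142]
```

View pics/z21.png

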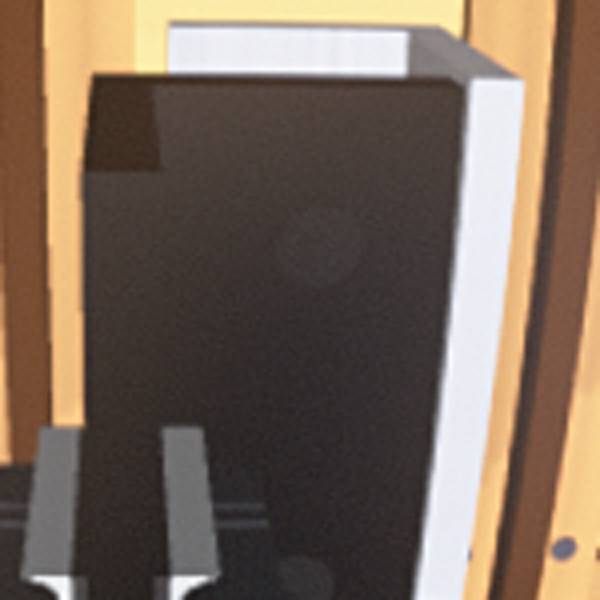

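Request:
arm_command(deltas=[[-1,0,-0.008,0.1,0,0,0],[-1,0,-0.008,0.2,0,0,0],[-1,0,-0.008,0.305,0,0,0],[-1,0,-0.008,0.305,0,0,0],[-1,0,-0.008,0.305,0,0,0]])

```text
clock: 32.7
position: [0.6396, -0.0188, 0.0609]
tool_rot: [-3.142, 0.001, -3.141]
force: [0.6, -0.1, -2.0]
grip_width: 0.007
```

```bash
python3 - <<'E'
from h import *
st()
c=cams.get_calibration('wrist'); im=cams.grab_frame('wrist'); cv2.imwrite('pics/w22.png',im); np.save('w22.npy',c,allow_pickle=True)
cv2.imwrite('pics/z22.png',cv2.resize(im[100:300,250:450],None,fx=3,fy=3,interpolation=cv2.INTER_CUBIC))
E
```

```text
t 32.7 p [ 0.6396 -0.0188  0.0609] rot [-3.142e+00  1.000e-03 -3.141e+00] F [ 0.6 -0.1 -2. ] g 0.007 q [ 0.48  0.94 -0.88  1.65  0.85  0.97  0.86]
```

View pics/z22.png

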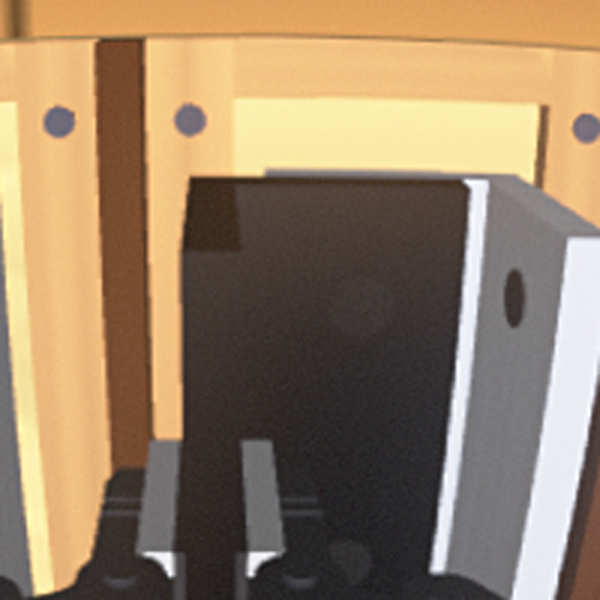

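Request:
arm_command(deltas=[[-0.6,0,0,0,0,0,0],[-0.5,0,0,0,0,0,0],[-0.5,0,0,0,0,0,0],[-0.5,0,0,-0.2,0,0,0],[-0.4,0,0,-0.5,0,0,0],[-0.2,0,0,-0.9,0,0,0],[0,0,0,-1,0,0,0]])

```text
clock: 33.62
position: [0.6407, -0.0183, 0.2153]
tool_rot: [-3.141, 0.006, -3.141]
force: [0.4, -0.8, -0.8]
grip_width: 0.0426
```

```bash
python3 - <<'E'
from h import *
st(); plan([0.45,0.2,0.26],2.3)
E
```

```text
t 33.62 p [ 0.6407 -0.0183  0.2153] rot [-3.141  0.006 -3.141] F [ 0.4 -0.8 -0.8] g 0.0426 q [ 0.54  0.77 -1.    1.56  0.68  1.19  0.98]
d [ 1.269  1.456 -0.305] r [0.003 0.007 1.072] now [ 0.6407 -0.0183  0.2153] [-3.141  0.006 -3.141]
```

Request:
arm_command(deltas=[[0,0.3,0.3,0,0,0,0],[0,0.6,0.6,-0.1,0,0,0],[0,0.9,0.9,-0.2,0,0,0],[0,1,1,-0.3,0,0,0],[0,1,1,-0.3,0,0,0]])

```text
clock: 34.25
position: [0.4887, 0.1326, 0.2573]
tool_rot: [-3.141, 0.003, -3.138]
force: [0.1, 0.2, -0.7]
grip_width: 0.0427
```

```bash
python3 - <<'E'
from h import *
st(); plan([0.4303,0.2837,0.26],-2.496)
c=cams.get_calibration('wrist'); im=cams.grab_frame('wrist'); cv2.imwrite('pics/w23.png',im); np.save('w23.npy',c,allow_pickle=True)
cv2.imwrite('pics/o23.png',ortho(im,c,True,0.36,0.53,0.2,0.4,0.008,0.0004))
E
```

```text
t 34.25 p [0.4887 0.1326 0.2573] rot [-3.141e+00  3.000e-03 -3.138e+00] F [ 0.1  0.2 -0.7] g 0.0427 q [ 0.44  0.53 -1.13  1.86  0.55  1.1   0.67]
d [ 0.386  1.009 -0.02 ] r [-0.002  0.004 -0.818] now [0.4887 0.1326 0.2573] [-3.141e+00  3.000e-03 -3.138e+00]
```

View pics/w23.png

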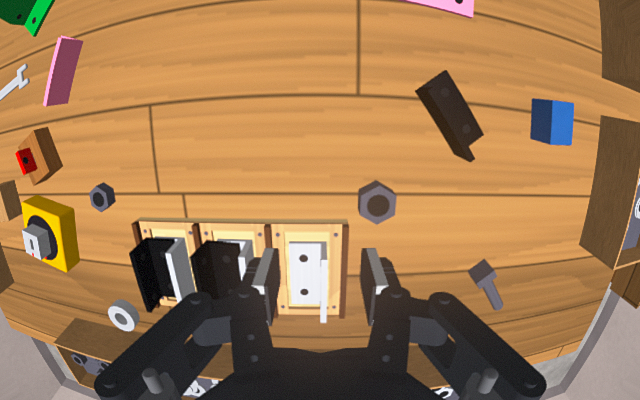

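View pics/o23.png

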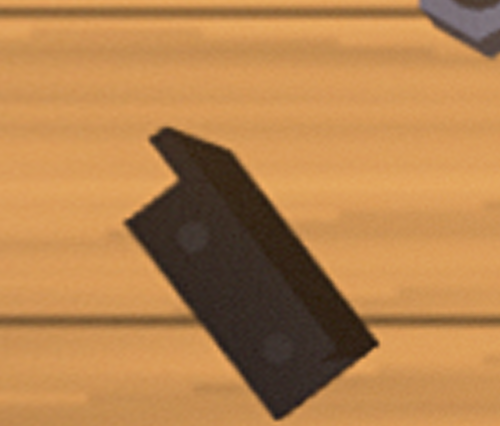

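Request:
arm_command(deltas=[[0,0,0.2,0,0,0,0.23],[0,0.1,0.4,0,0,0,0.46],[0,0.2,0.6,0,0,0,0.69],[0,0.3,0.8,0,0,0,0.9],[0,0.386,1,0,0,0,1],[0,0.386,1,0,0,0,1]])

```text
clock: 35.05
position: [0.431, 0.2824, 0.2557]
tool_rot: [3.141, 0.0, 2.358]
force: [-0.4, -1.1, 0.2]
grip_width: 0.0426
```

Request:
arm_command(deltas=[[0,0,0,0,0,0,0.23],[0,0,0,0,0,0,0.46],[0,0,0,0,0,0,0.69],[0,0,0,0,0,0,0.9],[0,0,0,0,0,0,1],[0,0,0,0,0,0,1]])

```text
clock: 35.8
position: [0.4323, 0.28, 0.2556]
tool_rot: [3.141, 0.001, 1.571]
force: [-0.2, 0.0, 0.3]
grip_width: 0.0427
```

```bash
python3 - <<'E'
from h import *
st(); plan([0.4302,0.2833,0.15],0.66)
E
```

```text
t 35.8 p [0.4323 0.28   0.2556] rot [3.141e+00 1.000e-03 1.571e+00] F [-0.2  0.   0.3] g 0.0427 q [-0.12  0.42 -0.74  1.85  0.34  1.   -1.01]
d [ 0.023 -0.014  0.704] r [1.00e-03 1.00e-03 1.16e+00] now [0.4323 0.28   0.2556] [3.141e+00 1.000e-03 1.571e+00]
```

Request:
arm_command(deltas=[[0,0,0,0,0,0,0.23],[0,0,0,0.2,0,0,0.46],[0,0.02,-0.01,0.4,0,0,0.69],[0,0.02,-0.01,0.6,0,0,0.9],[0,0.02,-0.01,0.7,0,0,1],[0,0.02,-0.01,0.7,0,0,1]])

```text
clock: 36.55
position: [0.4299, 0.2833, 0.1501]
tool_rot: [3.141, 0.002, 0.788]
force: [0.2, -0.3, -0.0]
grip_width: 0.0429
```

```bash
python3 - <<'E'
from h import *
st(); plan([0.4302,0.2833,0.1],0.66)
c=cams.get_calibration('wrist'); im=cams.grab_frame('wrist'); cv2.imwrite('pics/w24.png',im); np.save('w24.npy',c,allow_pickle=True)
E
```

```text
t 36.55 p [0.4299 0.2833 0.1501] rot [3.141e+00 2.000e-03 7.880e-01] F [ 0.2 -0.3 -0. ] g 0.0429 q [-0.33  0.52 -0.49  1.96  0.36  0.75 -1.81]
d [0.002 0.001 0.334] r [0.001 0.002 0.163] now [0.4299 0.2833 0.1501] [3.141e+00 2.000e-03 7.880e-01]
```

View pics/w24.png

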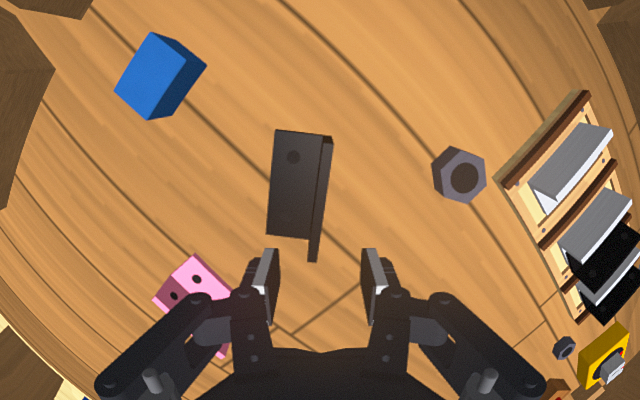

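Request:
arm_command(deltas=[[0,0,0,0.1,0,0,0.16],[0,0,0,0.3,0,0,0.163],[0,0,0,0.4,0,0,0.163],[0,0,0,0.4,0,0,0.163]])

```text
clock: 37.1
position: [0.4301, 0.2839, 0.091]
tool_rot: [3.141, 0.0, 0.659]
force: [-0.1, -1.1, -0.4]
grip_width: 0.0428
```

```bash
python3 - <<'E'
from h import *
st(); plan([0.4302,0.2833,0.038],0.66)
c=cams.get_calibration('wrist'); im=cams.grab_frame('wrist'); cv2.imwrite('pics/w25.png',im); np.save('w25.npy',c,allow_pickle=True)
E
```

```text
t 37.1 p [0.4301 0.2839 0.091 ] rot [3.141 0.    0.659] F [-0.1 -1.1 -0.4] g 0.0428 q [-0.4   0.61 -0.41  1.99  0.41  0.62 -1.99]
d [-0.002  0.003  0.353] r [ 0.001  0.    -0.001] now [0.4301 0.2839 0.091 ] [3.141 0.    0.659]
```

View pics/w25.png

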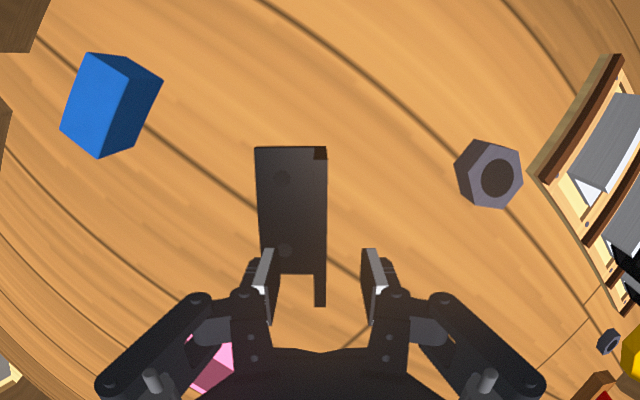

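Request:
arm_command(deltas=[[0,0,0,0.2,0,0,0],[0,0,0,0.35,0,0,0],[0,0,0,0.35,0,0,0],[-0.4,0,0,0.35,0,0,0],[-1,0,0,0.35,0,0,0],[-1,0,0,0.35,0,0,0],[-1,0,0,0.35,0,0,0],[-1,0,0,0.35,0,0,0]])

```text
clock: 38.15
position: [0.4308, 0.2844, 0.04]
tool_rot: [3.14, -0.003, 0.658]
force: [-2.1, -1.4, 11.1]
grip_width: 0.0071
```

Request:
arm_command(deltas=[[-1,0,0,-0.2,0,0,0],[-1,0,0,-0.5,0,0,0],[-1,0,0,-0.9,0,0,0],[-1,0,0,-0.95,0,0,0]])

```text
clock: 38.65
position: [0.4314, 0.2849, 0.1852]
tool_rot: [3.14, -0.007, 0.657]
force: [1.0, -0.3, -2.1]
grip_width: 0.0074
```

```bash
python3 - <<'E'
from h import *
st();plan([0.639,0.0835,0.17],0)
c=cams.get_calibration('wrist'); im=cams.grab_frame('wrist'); cv2.imwrite('pics/w26.png',im); np.save('w26.npy',c,allow_pickle=True)
E
```

```text
t 38.65 p [0.4314 0.2849 0.1852] rot [ 3.14  -0.007  0.657] F [ 1.  -0.3 -2.1] g 0.0074 q [-0.32  0.47 -0.49  1.93  0.3   0.81 -1.9 ]
d [0.274 1.909 0.107] r [-0.001 -0.009  0.837] now [0.4314 0.2849 0.1852] [ 3.14  -0.007  0.657]
```

View pics/w26.png

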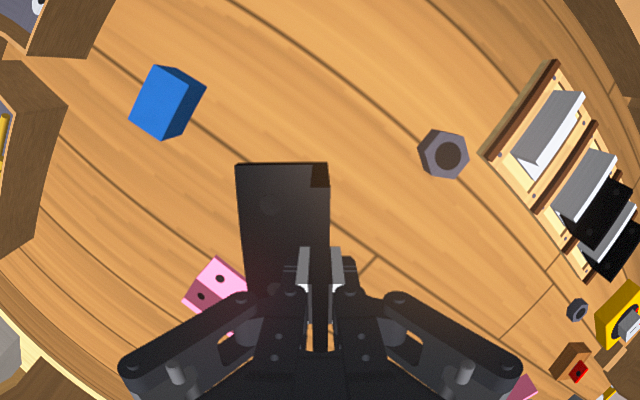

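Request:
arm_command(deltas=[[-1,0.04,0.3,0,0,0,0],[-1,0.08,0.6,0,0,0,0],[-1,0.12,0.9,0,0,0,0],[-1,0.14,1,0,0,0,0]])

```text
clock: 39.2
position: [0.5394, 0.1754, 0.1798]
tool_rot: [3.14, 0.001, 0.655]
force: [-0.7, -0.2, -1.9]
grip_width: 0.0072
```

Request:
arm_command(deltas=[[-1,0.04,0.3,0,0,0,0.2],[-1,0.08,0.6,0,0,0,0.4],[-1,0.12,0.9,0,0,0,0.6],[-1,0.14,0.9,0,0,0,0.8],[-1,0.14,0.9,0,0,0,0.837],[-1,0.14,0.9,0,0,0,0.837]])

```text
clock: 39.95
position: [0.6368, 0.0852, 0.181]
tool_rot: [3.141, -0.0, 0.005]
force: [0.0, 0.3, -2.2]
grip_width: 0.0069
```

```bash
python3 - <<'E'
from h import *
st();plan([0.639,0.0835,0.11],0)
E
```

```text
t 39.95 p [0.6368 0.0852 0.181 ] rot [ 3.141 -0.     0.005] F [ 0.   0.3 -2.2] g 0.0069 q [-0.05  0.63 -0.27  1.6   0.2   0.93 -1.95]
d [0.015 0.011 0.473] r [ 0.    -0.     0.006] now [0.6368 0.0852 0.181 ] [ 3.141 -0.     0.005]
```

Request:
arm_command(deltas=[[-1,0.015,0.011,0.1,0,0,0.006],[-1,0.015,0.011,0.35,0,0,0.006],[-1,0.015,0.011,0.5,0,0,0.006],[-1,0.015,0.011,0.5,0,0,0.006],[-1,0.015,0.011,0.5,0,0,0.006]])

```text
clock: 40.58
position: [0.6402, 0.0827, 0.1071]
tool_rot: [-3.141, -0.002, -0.004]
force: [0.3, 0.2, -2.2]
grip_width: 0.0072
```

```bash
python3 - <<'E'
from h import *
st();plan([0.639,0.0835,0.0605],0)
c=cams.get_calibration('wrist'); im=cams.grab_frame('wrist'); cv2.imwrite('pics/w27.png',im); np.save('w27.npy',c,allow_pickle=True)
cv2.imwrite('pics/z27.png',cv2.resize(im[140:290,200:350],None,fx=4,fy=4,interpolation=cv2.INTER_CUBIC))
E
```

```text
t 40.58 p [0.6402 0.0827 0.1071] rot [-3.141e+00 -2.000e-03 -4.000e-03] F [ 0.3  0.2 -2.2] g 0.0072 q [-0.06  0.73 -0.25  1.64  0.23  0.8  -1.98]
d [-0.009 -0.005  0.311] r [-0.    -0.002 -0.005] now [0.6402 0.0827 0.1071] [-3.141e+00 -2.000e-03 -4.000e-03]
```

View pics/z27.png

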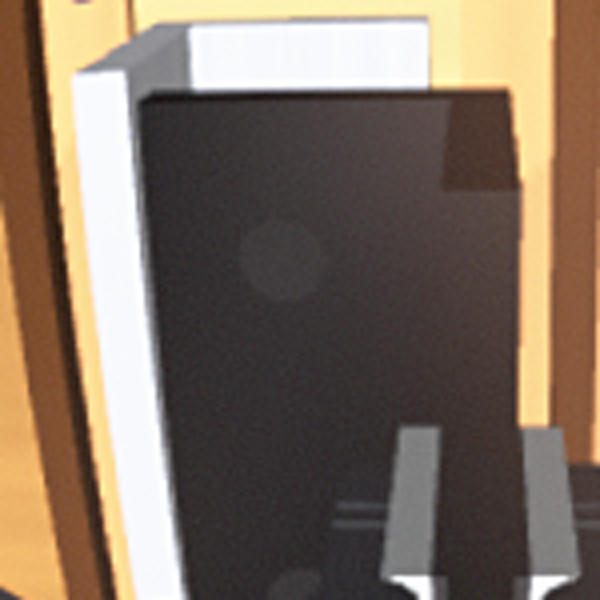

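Request:
arm_command(deltas=[[-1,-0.009,-0.006,0.1,0,0,-0.005],[-1,-0.009,-0.006,0.2,0,0,-0.005],[-1,-0.009,-0.006,0.31,0,0,-0.005],[-1,-0.009,-0.006,0.31,0,0,-0.005],[-1,-0.009,-0.006,0.31,0,0,-0.005]])

```text
clock: 41.25
position: [0.6383, 0.0835, 0.0592]
tool_rot: [3.141, -0.0, -0.0]
force: [-0.1, 0.1, -1.8]
grip_width: 0.007
```

```bash
python3 - <<'E'
from h import *
st()
c=cams.get_calibration('wrist'); im=cams.grab_frame('wrist'); cv2.imwrite('pics/w28.png',im); np.save('w28.npy',c,allow_pickle=True)
cv2.imwrite('pics/z28.png',cv2.resize(im[100:300,190:390],None,fx=3,fy=3,interpolation=cv2.INTER_CUBIC))
E
```

```text
t 41.25 p [0.6383 0.0835 0.0592] rot [ 3.141 -0.    -0.   ] F [-0.1  0.1 -1.8] g 0.007 q [-0.07  0.79 -0.23  1.66  0.25  0.72 -2.  ]
```

View pics/z28.png

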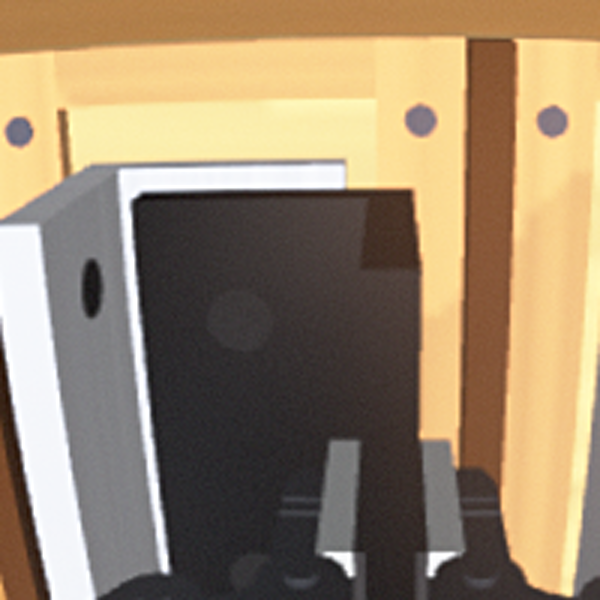

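Request:
arm_command(deltas=[[-0.6,0,0,0,0,0,0],[-0.5,0,0,0,0,0,0],[-0.5,0,0,0,0,0,0],[-0.5,0,0,-0.2,0,0,0],[-0.4,0,0,-0.5,0,0,0],[-0.2,0,0,-0.9,0,0,0],[0,0,0,-1,0,0,0]])

```text
clock: 42.18
position: [0.6398, 0.0838, 0.2141]
tool_rot: [-3.141, -0.007, -0.001]
force: [-0.4, -0.2, -1.3]
grip_width: 0.0426
```

Request:
arm_command(deltas=[[0,-0.2,0.3,-0.3,0,0,0],[0,-0.4,0.6,-0.6,0,0,0],[0,-0.5,0.9,-0.8,0,0,-0.2],[0,-0.5,1,-0.8,0,0,-0.4],[0,-0.5,1,-0.8,0,0,-0.6],[0,-0.5,1,-0.8,0,0,-0.6]])

```text
clock: 42.92
position: [0.5631, -0.0667, 0.3296]
tool_rot: [3.141, -0.001, 0.47]
force: [-0.0, 0.8, 0.2]
grip_width: 0.043
```

```bash
python3 - <<'E'
from h import *
st()
c=cams.get_calibration('wrist'); im=cams.grab_frame('wrist'); cv2.imwrite('pics/w29.png',im); np.save('w29.npy',c,allow_pickle=True)
cv2.imwrite('pics/t29.png',cams.grab_frame('top'))
cv2.imwrite('pics/o29.png',ortho(im,c,True,0.53,0.75,-0.17,0.18,0.020,0.0005))
E
```

```text
t 42.92 p [ 0.5631 -0.0667  0.3296] rot [ 3.141e+00 -1.000e-03  4.700e-01] F [-0.   0.8  0.2] g 0.043 q [ 0.29  0.37 -0.38  1.64  0.15  1.16 -1.22]
```

View pics/w29.png

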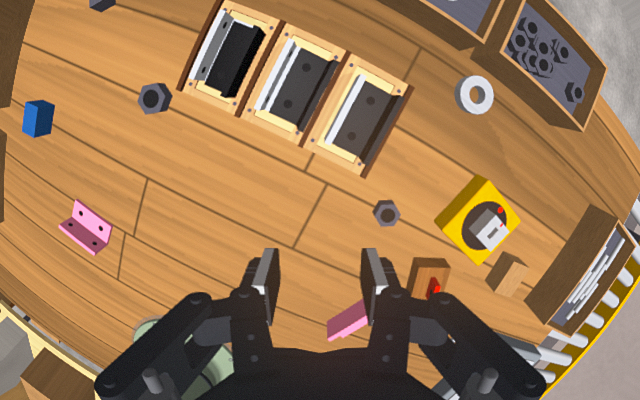

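View pics/o29.png

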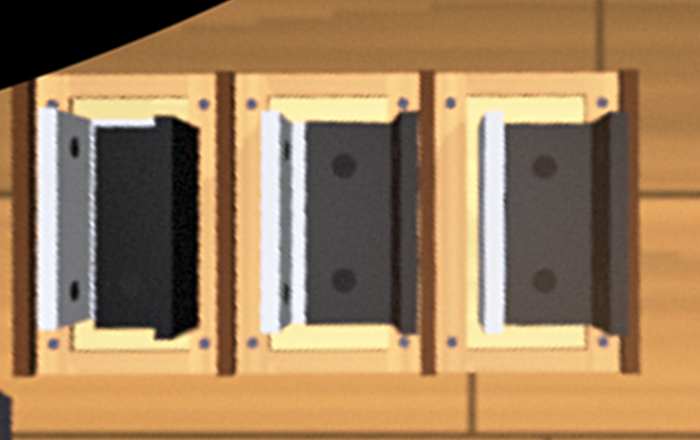

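View pics/t29.png

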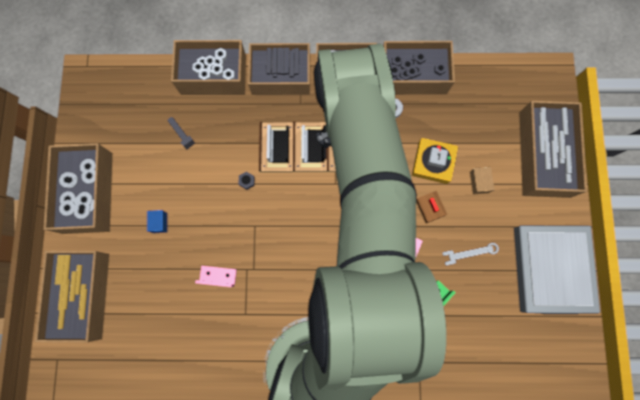

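```bash
python3 - <<'E'
from h import *
plan([0.45,-0.36,0.30],0.94)
E
```

```text
d [-1.556  1.408  0.197] r [ 0.001 -0.001 -0.602] now [ 0.5632 -0.0662  0.3296] [ 3.141e+00 -1.000e-03  4.670e-01]
```

Request:
arm_command(deltas=[[0,-0.25,0.25,0,0,0,-0.1],[0,-0.5,0.5,0,0,0,-0.2],[0,-0.75,0.7,0,0,0,-0.3],[0,-0.8,0.7,0,0,0,-0.3]])

```text
clock: 43.52
position: [0.5026, -0.2173, 0.3295]
tool_rot: [3.141, 0.0, 0.7]
force: [1.0, 0.4, -0.3]
grip_width: 0.0427
```

```bash
python3 - <<'E'
from h import *
plan([0.45,-0.36,0.30],0.94)
E
```

```text
d [-0.881  0.501  0.197] r [ 0.001  0.001 -0.305] now [ 0.5026 -0.2173  0.3295] [3.141 0.    0.7  ]
```

Request:
arm_command(deltas=[[0,-0.25,0.15,0,0,0,-0.1],[0,-0.5,0.3,0,0,0,-0.2],[0,-0.75,0.45,0.1,0,0,-0.3],[0,-0.88,0.5,0.2,0,0,-0.3],[0,-0.88,0.5,0.2,0,0,-0.3],[0,-0.88,0.5,0.2,0,0,-0.3]])

```text
clock: 44.28
position: [0.4533, -0.3557, 0.3001]
tool_rot: [3.14, -0.001, 0.943]
force: [-0.0, 0.5, 0.9]
grip_width: 0.0432
```

```bash
python3 - <<'E'
from h import *
st()
c=cams.get_calibration('wrist'); im=cams.grab_frame('wrist'); cv2.imwrite('pics/w30.png',im); np.save('w30.npy',c,allow_pickle=True)
a=ortho(im,c,True,0.40,0.54,-0.42,-0.27,0.065,0.0004)
b=ortho(im,c,True,0.54,0.68,-0.43,-0.28,0.074,0.0004)
cv2.imwrite('pics/o30.png',np.hstack([a,b]))
E
```

```text
t 44.27 p [ 0.4533 -0.3557  0.3001] rot [ 3.14e+00 -1.00e-03  9.43e-01] F [-0.   0.5  0.9] g 0.0432 q [ 0.82  0.41 -0.35  1.66  0.15  1.1  -0.2 ]
```

View pics/w30.png

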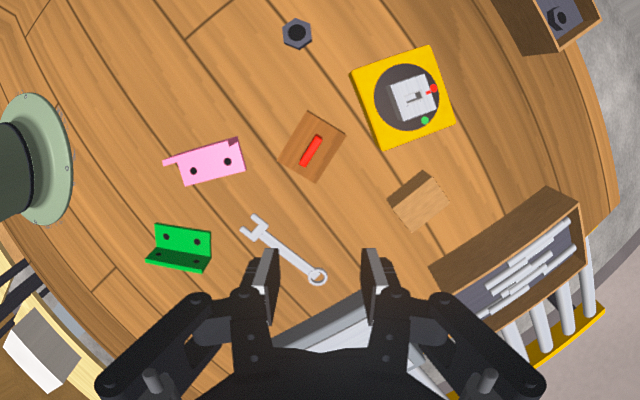

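View pics/o30.png

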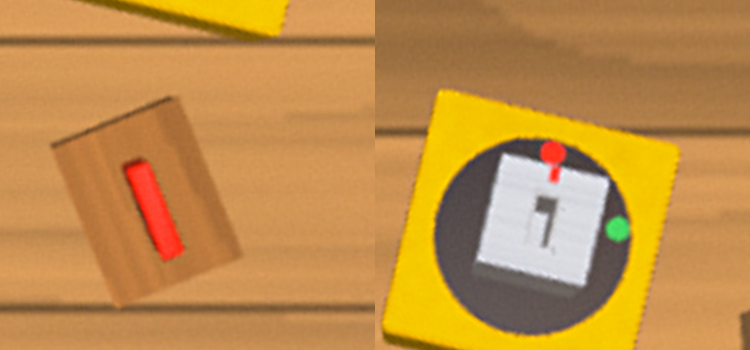

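```bash
cat > keym.py <<'E'
from h import *
def keyrect(im,c,zt=0.065,x0=0.40,x1=0.54,y0=-0.42,y1=-0.27):
    o=ortho(im,c,True,x0,x1,y0,y1,zt,0.0004)
    hsv=cv2.cvtColor(o,cv2.COLOR_BGR2HSV)
    m=((hsv[...,0]<8)|(hsv[...,0]>172))&(hsv[...,1]>170)&(hsv[...,2]>190)
    m=m.astype(np.uint8)*255
    cs,_=cv2.findContours(m,cv2.RETR_EXTERNAL,cv2.CHAIN_APPROX_NONE)
    cc=max(cs,key=cv2.contourArea); (cx,cy),(w,h),a=cv2.minAreaRect(cc); box=cv2.boxPoints(((cx,cy),(w,h),a))
    e=box[1]-box[0]; 
    if np.linalg.norm(box[2]-box[1])>np.linalg.norm(e): e=box[2]-box[1]
    yaw=np.arctan2(-e[0],-e[1])
    yaw=(yaw+np.pi/2)%np.pi-np.pi/2
    print('key',np.round([x1-0.0004*cy,y1-0.0004*cx],4),'size mm',np.round(np.array([w,h])*.4,1),'yaw',round(yaw,3))
    return o
E
python3 - <<'E'
from keym import *
c=np.load('w30.npy',allow_pickle=True).item(); keyrect(cv2.imread('pics/w30.png'),c)
E
```

```text
key [ 0.4558 -0.3319] size mm [40.1 10.2] yaw 0.387
```

Request:
arm_command(deltas=[[0,0,0,0.1,0,0,-0.23],[0,0,0,0.2,0,0,-0.46],[0,0,0,0.2,0,0,-0.69],[0,0,0,0.2,0,0,-0.9],[0,0,0,0.2,0,0,-1],[0,0,0,0.2,0,0,-1]])

```text
clock: 45.08
position: [0.453, -0.3564, 0.2703]
tool_rot: [3.14, 0.001, 1.728]
force: [0.7, 0.0, 0.4]
grip_width: 0.0428
```

Request:
arm_command(deltas=[[0,0,0,0,0,0,-0.23],[0,0,0,0,0,0,-0.46],[0,0,0,0,0,0,-0.69],[0,0,0,0,0,0,-0.9],[0,0,0,0,0,0,-1],[0,0,0,0,0,0,-1]])

```text
clock: 45.82
position: [0.4527, -0.3568, 0.2701]
tool_rot: [3.141, 0.001, 2.511]
force: [-0.3, -0.7, -0.4]
grip_width: 0.0425
```

```bash
python3 - <<'E'
from keym import *
st()
c=cams.get_calibration('wrist'); im=cams.grab_frame('wrist'); cv2.imwrite('pics/w31.png',im); np.save('w31.npy',c,allow_pickle=True)
keyrect(im,c); plan([0.46,-0.338,0.2],3.53)
E
```

```text
t 45.83 p [ 0.4527 -0.3568  0.2701] rot [3.141e+00 1.000e-03 2.511e+00] F [-0.3 -0.7 -0.4] g 0.0425 q [ 1.06  0.5  -0.7   1.68  0.35  1.09  1.19]
key [ 0.455  -0.3321] size mm [39.8 10. ] yaw 0.388
d [0.035 0.13  0.467] r [-0.     0.002 -1.299] now [ 0.4526 -0.3569  0.27  ] [3.141e+00 1.000e-03 2.510e+00]
```

View pics/w31.png

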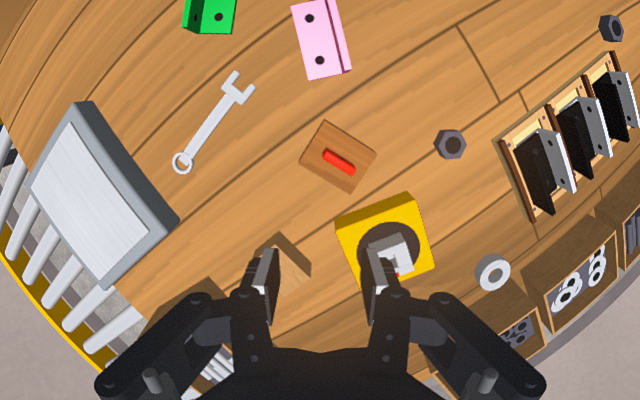

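Request:
arm_command(deltas=[[0,0,0,0,0,0,-0.23],[0,0.02,0.05,0.1,0,0,-0.46],[0,0.03,0.1,0.2,0,0,-0.69],[0,0.035,0.13,0.3,0,0,-0.9],[0,0.035,0.13,0.4,0,0,-1],[0,0.035,0.13,0.4,0,0,-1]])

```text
clock: 46.62
position: [0.4593, -0.338, 0.2092]
tool_rot: [3.141, 0.0, -2.987]
force: [-0.5, -1.2, 0.5]
grip_width: 0.0426
```

```bash
python3 - <<'E'
from keym import *
st()
c=cams.get_calibration('wrist'); im=cams.grab_frame('wrist'); cv2.imwrite('pics/w32.png',im); np.save('w32.npy',c,allow_pickle=True)
keyrect(im,c); plan([0.4552,-0.332,0.13],3.53)
E
```

```text
t 46.62 p [ 0.4593 -0.338   0.2092] rot [ 3.141  0.    -2.987] F [-0.5 -1.2  0.5] g 0.0426 q [ 1.12  0.61 -0.85  1.76  0.52  1.02  1.8 ]
key [ 0.4551 -0.3323] size mm [39.8 10.1] yaw 0.387
d [0.024 0.045 0.533] r [-0.     0.001 -0.3  ] now [ 0.4597 -0.3382  0.2099] [ 3.142e+00  1.000e-03 -2.988e+00]
```

View pics/w32.png

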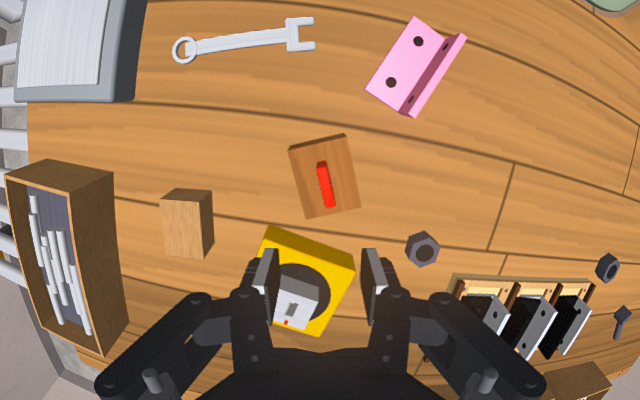

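Request:
arm_command(deltas=[[-0.2,0.01,0.02,0.1,0,0,-0.2],[-0.2,0.024,0.045,0.3,0,0,-0.3],[-0.2,0.024,0.045,0.55,0,0,-0.3],[-0.2,0.024,0.045,0.6,0,0,-0.3],[-0.2,0.024,0.045,0.6,0,0,-0.3]])

```text
clock: 47.3
position: [0.4556, -0.3323, 0.1208]
tool_rot: [-3.14, 0.001, -2.75]
force: [0.1, -0.2, 0.6]
grip_width: 0.034
```

```bash
python3 - <<'E'
from keym import *
st()
c=cams.get_calibration('wrist'); im=cams.grab_frame('wrist'); cv2.imwrite('pics/w33.png',im); np.save('w33.npy',c,allow_pickle=True)
keyrect(im,c); plan([0.4551,-0.3322,0.056],3.529)
E
```

```text
t 47.3 p [ 0.4556 -0.3323  0.1208] rot [-3.14e+00  1.00e-03 -2.75e+00] F [ 0.1 -0.2  0.6] g 0.034 q [ 1.09  0.73 -0.82  1.84  0.68  0.88  1.9 ]
key [ 0.4551 -0.3326] size mm [39.5  9.8] yaw 0.383
d [0.005 0.004 0.435] r [-0.002  0.002  0.005] now [ 0.4558 -0.3325  0.1212] [-3.14e+00  2.00e-03 -2.75e+00]
```

View pics/w33.png

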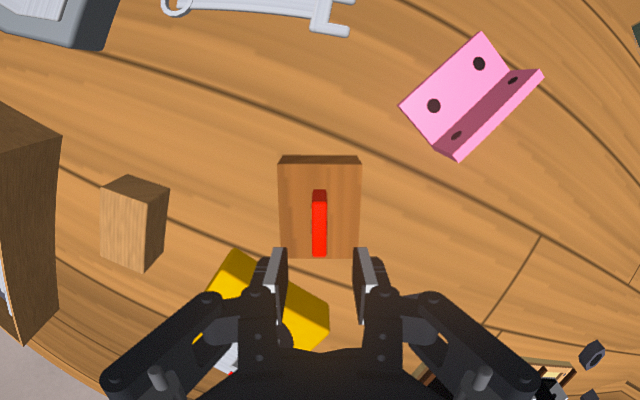

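Request:
arm_command(deltas=[[-0.2,0.004,0.003,0.2,0,0,0],[-0.2,0.004,0.003,0.4,0,0,0],[-0.2,0.004,0.003,0.43,0,0,0],[-0.2,0.004,0.003,0.43,0,0,0],[-0.5,0.004,0.003,0.43,0,0,0],[-1,0.004,0.003,0.43,0,0,0],[-1,0.004,0.003,0.43,0,0,0],[-1,0.004,0.003,0.43,0,0,0]])

```text
clock: 48.35
position: [0.4549, -0.3324, 0.0565]
tool_rot: [-3.14, 0.002, -2.749]
force: [-3.3, -0.2, 11.3]
grip_width: 0.0091
```

```bash
python3 - <<'E'
from keym import *
st()
c=cams.get_calibration('wrist'); im=cams.grab_frame('wrist'); cv2.imwrite('pics/w34.png',im[100:400,160:480]); np.save('w34.npy',c,allow_pickle=True)
E
```

```text
t 48.35 p [ 0.4549 -0.3324  0.0565] rot [-3.140e+00  2.000e-03 -2.749e+00] F [-3.3 -0.2 11.3] g 0.0091 q [ 1.04  0.81 -0.75  1.87  0.78  0.78  1.83]
```

View pics/w34.png

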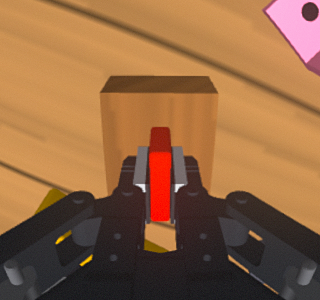

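Request:
arm_command(deltas=[[-1,0,0,-0.05,0,0,0],[-1,0,0,-0.15,0,0,0],[-1,0,0,-0.3,0,0,0],[-1,0,0,-0.5,0,0,0],[-1,0,0,-0.75,0,0,0],[-1,0,0,-0.9,0,0,0],[-1,0,0,-0.9,0,0,0]])

```text
clock: 49.28
position: [0.4549, -0.3324, 0.193]
tool_rot: [-3.138, 0.003, -2.749]
force: [0.7, -0.4, -1.2]
grip_width: 0.0086
```

```bash
python3 - <<'E'
from keym import *
st();plan([0.5919,-0.3475,0.19],2.917)
c=cams.get_calibration('wrist'); im=cams.grab_frame('wrist'); cv2.imwrite('pics/w35.png',im); np.save('w35.npy',c,allow_pickle=True)
E
```

```text
t 49.27 p [ 0.4549 -0.3324  0.193 ] rot [-3.138e+00  3.000e-03 -2.749e+00] F [ 0.7 -0.4 -1.2] g 0.0086 q [ 1.14  0.63 -0.89  1.79  0.58  1.    1.98]
d [-0.805 -0.442  0.023] r [-0.003  0.005  0.785] now [ 0.4549 -0.3324  0.193 ] [-3.138e+00  3.000e-03 -2.749e+00]
```

View pics/w35.png

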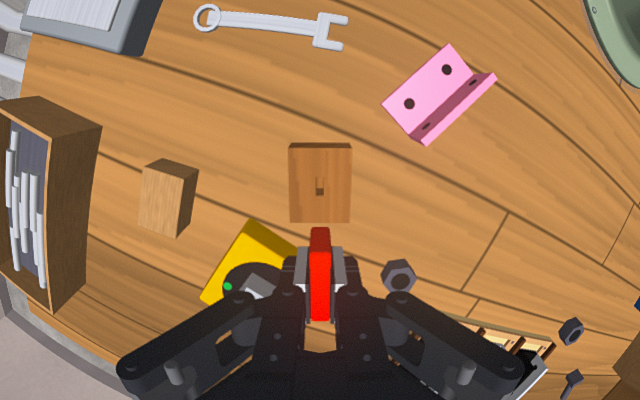

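Request:
arm_command(deltas=[[-1,-0.3,-0.1,0,0,0,0.2],[-1,-0.6,-0.25,0,0,0,0.4],[-1,-0.8,-0.4,0,0,0,0.6],[-1,-1,-0.55,0,0,0,0.785],[-1,-1,-0.55,0,0,0,0.785],[-1,-1,-0.55,0,0,0,0.785]])

```text
clock: 50.08
position: [0.6238, -0.3505, 0.1897]
tool_rot: [3.141, -0.0, 2.919]
force: [-0.5, 0.6, -1.0]
grip_width: 0.009
```

```bash
python3 - <<'E'
from keym import *
st()
c=cams.get_calibration('wrist'); im=cams.grab_frame('wrist'); cv2.imwrite('pics/w36.png',im); np.save('w36.npy',c,allow_pickle=True)
b=ortho(im,c,True,0.55,0.635,-0.39,-0.305,0.074,0.0002)
cv2.imwrite('pics/o36.png',b)
E
```

```text
t 50.08 p [ 0.6238 -0.3505  0.1897] rot [ 3.141 -0.     2.919] F [-0.5  0.6 -1. ] g 0.009 q [ 0.81  0.81 -0.69  1.36  0.52  1.16  1.42]
```

View pics/w36.png

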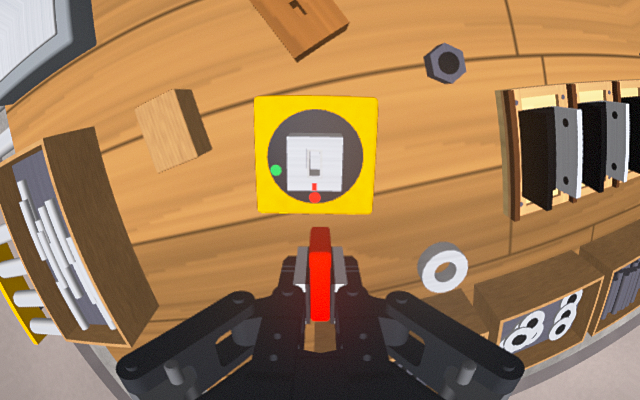

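View pics/o36.png

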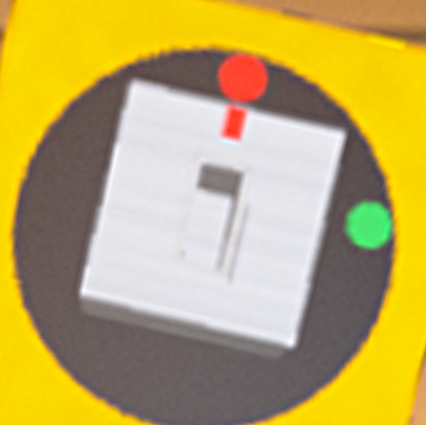

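```bash
python3 - <<'E'
from keym import *
c=np.load('w36.npy',allow_pickle=True).item(); im=cv2.imread('pics/w36.png')
keyrect(im,c,0.1982,0.58,0.67,-0.40,-0.30)
plan([0.5924,-0.3477,0.150],3.1416-0.2306)
E
```

```text
key [ 0.6235 -0.35  ] size mm [ 9.5 39.5] yaw -0.219
d [ 0.207 -0.026  0.267] r [0.   0.   0.01] now [ 0.6236 -0.3508  0.1901] [3.141 0.    2.919]
```

Request:
arm_command(deltas=[[-1,0.1,-0.01,0,0,0,0.01],[-1,0.2,-0.024,0.1,0,0,0.01],[-1,0.207,-0.024,0.25,0,0,0.01],[-1,0.207,-0.024,0.3,0,0,0.01],[-1,0.207,-0.024,0.3,0,0,0.01],[-1,0.207,-0.024,0.3,0,0,0.01]])

```text
clock: 50.88
position: [0.5937, -0.3476, 0.1463]
tool_rot: [-3.142, 0.002, 2.91]
force: [0.7, -0.3, -0.1]
grip_width: 0.0092
```

```bash
python3 - <<'E'
from keym import *
st();plan([0.5925,-0.348,0.12],3.1416-0.2306)
c=cams.get_calibration('wrist'); im=cams.grab_frame('wrist'); cv2.imwrite('pics/w37.png',cv2.resize(im[60:330,200:440],None,fx=2.2,fy=2.2))
E
```

```text
t 50.88 p [ 0.5937 -0.3476  0.1463] rot [-3.142e+00  2.000e-03  2.910e+00] F [ 0.7 -0.3 -0.1] g 0.0092 q [ 0.84  0.81 -0.67  1.48  0.55  1.04  1.38]
d [ 0.008 -0.004  0.176] r [-0.     0.003 -0.002] now [ 0.5937 -0.3476  0.1463] [-3.142e+00  2.000e-03  2.910e+00]
```

View pics/w37.png

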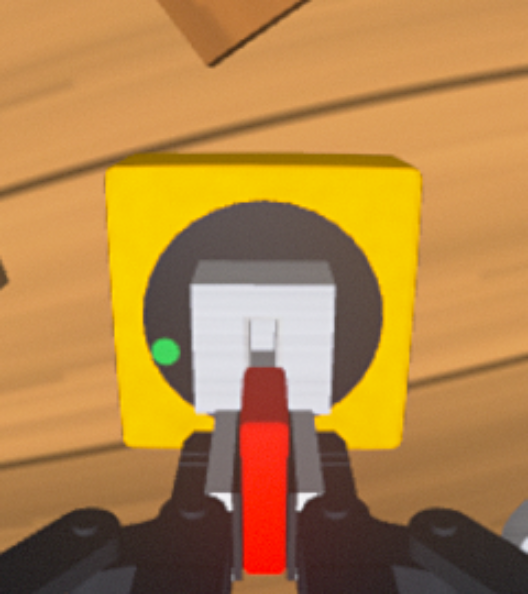

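Request:
arm_command(deltas=[[-1,0.008,-0.003,0.08,0,0,0],[-1,0.008,-0.003,0.16,0,0,0],[-1,0.008,-0.003,0.2,0,0,0],[-1,0.008,-0.003,0.22,0,0,0],[-1,0.008,-0.003,0.22,0,0,0]])

```text
clock: 51.55
position: [0.5922, -0.3477, 0.1124]
tool_rot: [3.141, 0.001, 2.91]
force: [-0.2, 0.2, -0.4]
grip_width: 0.0093
```

```bash
python3 - <<'E'
from keym import *
st();plan([0.5925,-0.348,0.0955],3.1416-0.2306)
E
```

```text
t 51.55 p [ 0.5922 -0.3477  0.1124] rot [3.141e+00 1.000e-03 2.910e+00] F [-0.2  0.2 -0.4] g 0.0093 q [ 0.83  0.85 -0.65  1.5   0.58  0.99  1.36]
d [-0.002 -0.002  0.113] r [ 0.     0.001 -0.002] now [ 0.5922 -0.3477  0.1124] [3.141e+00 1.000e-03 2.910e+00]
```

Request:
arm_command(deltas=[[-1,0,-0.002,0.04,0,0,0],[-1,0,-0.002,0.08,0,0,0],[-1,0,-0.002,0.11,0,0,0],[-1,0,-0.002,0.12,0,0,0],[-1,0,-0.002,0.12,0,0,0],[-1,0,-0.002,0.12,0,0,0]])

```text
clock: 52.3
position: [0.5921, -0.3481, 0.0956]
tool_rot: [-3.141, 0.001, 2.909]
force: [-7.9, 3.2, 17.4]
grip_width: 0.0091
```

```bash
python3 - <<'E'
from keym import *
st()
E
```

```text
t 52.3 p [ 0.5921 -0.3481  0.0956] rot [-3.141e+00  1.000e-03  2.909e+00] F [-7.9  3.2 17.4] g 0.0091 q [ 0.83  0.87 -0.64  1.51  0.59  0.97  1.35]
```

Request:
arm_command(deltas=[[-1,0,0,-0.004,0,0,0.15],[-1,0,0,-0.004,0,0,0.3],[-1,0,0,-0.004,0,0,0.45],[-1,0,0,-0.004,0,0,0.6],[-1,0,0,-0.004,0,0,0.75],[-1,0,0,-0.004,0,0,0.9],[-1,0,0,-0.004,0,0,0.9]])

```text
clock: 53.18
position: [0.5929, -0.3479, 0.0957]
tool_rot: [3.14, 0.002, 2.203]
force: [1.9, 0.4, 6.2]
grip_width: 0.009
```

```bash
python3 - <<'E'
from keym import *
s=st(); print(s['moment'])
E
```

```text
t 53.17 p [ 0.5929 -0.3479  0.0957] rot [3.140e+00 2.000e-03 2.203e+00] F [1.9 0.4 6.2] g 0.009 q [ 0.74  0.83 -0.48  1.51  0.45  0.91  0.74]
[ 0.1394935  -0.27539201 -0.01055325]
```

Final target yaw ≈ 2.91−1.47 = 1.44; remaining 0.76 rad ≈ 0.97 units.

Request:
arm_command(deltas=[[-1,0,0,0,0,0,0.15],[-1,0,0,0,0,0,0.3],[-1,0,0,0,0,0,0.45],[-1,0,0,0,0,0,0.6],[-1,0,0,0,0,0,0.75],[-1,0,0,0,0,0,0.88],[-1,0,0,0,0,0,0.96],[-1,0,0,0,0,0,0.96]])

```text
clock: 54.18
position: [0.5928, -0.3481, 0.0957]
tool_rot: [3.139, 0.0, 1.45]
force: [1.3, 0.2, 6.8]
grip_width: 0.0093
```

```bash
python3 - <<'E'
from keym import *
s=st(); print(s['moment'])
E
```

```text
t 54.17 p [ 0.5928 -0.3481  0.0957] rot [3.139 0.    1.45 ] F [1.3 0.2 6.8] g 0.0093 q [ 0.63  0.8  -0.3   1.52  0.29  0.86  0.11]
[-0.02810826 -0.23172041 -0.0218926 ]
```

Request:
arm_command(deltas=[[-0.6,0,0,0,0,0,0],[-0.4,0,0,0,0,0,0],[-0.4,0,0,0,0,0,0],[-0.4,0,0,-0.1,0,0,0],[-0.4,0,0,-0.3,0,0,0],[-0.2,0,0,-0.6,0,0,0],[0,0,0,-0.9,0,0,0],[0,0,0,-1,0,0,0]])

```text
clock: 55.18
position: [0.5928, -0.3484, 0.2493]
tool_rot: [3.136, 0.002, 1.449]
force: [0.1, -1.1, -0.6]
grip_width: 0.0427
```

Request:
arm_command(deltas=[[0,-0.3,0,-0.2,0,0,0],[0,-0.5,0,-0.4,0,0,0],[0,-0.6,0,-0.5,0,0,0],[0,-0.6,0,-0.5,0,0,0],[0,-0.6,0,-0.5,0,0,0]])

```text
clock: 55.8
position: [0.5809, -0.4362, 0.3192]
tool_rot: [3.141, -0.001, 1.45]
force: [0.6, 1.0, 0.3]
grip_width: 0.0425
```

```bash
python3 - <<'E'
from keym import *
st()
c=cams.get_calibration('wrist'); im=cams.grab_frame('wrist'); cv2.imwrite('pics/w38.png',im); np.save('w38.npy',c,allow_pickle=True)
keyrect(im,c,0.104,0.53,0.66,-0.41,-0.28)
a=ortho(im,c,True,0.53,0.66,-0.41,-0.28,0.074,0.0004)
b=ortho(im,c,True,0.53,0.75,-0.17,0.18,0.028,0.0008)
h=max(a.shape[0],b.shape[0]); pad=lambda q:np.pad(q,((0,h-q.shape[0]),(0,0),(0,0)))
cv2.imwrite('pics/o38.png',np.hstack([pad(a),pad(b)]))
E
```

```text
t 55.8 p [ 0.5809 -0.4362  0.3192] rot [ 3.141e+00 -1.000e-03  1.450e+00] F [0.6 1.  0.3] g 0.0425 q [ 0.74  0.66 -0.33  1.18  0.2   1.33  0.31]
key [ 0.5923 -0.3485] size mm [39.   9.2] yaw 1.476
```

View pics/w38.png

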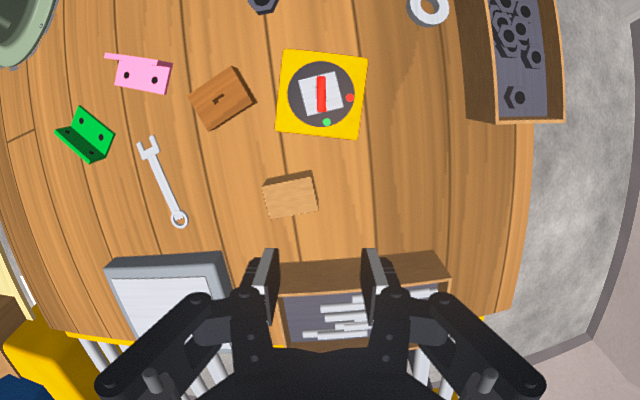

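View pics/o38.png

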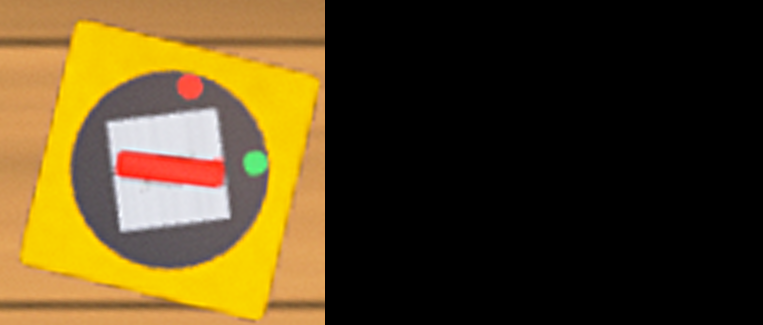

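```bash
python3 - <<'E'
from keym import *
c=cams.get_calibration('top'); im=cams.grab_frame('top'); cv2.imwrite('pics/t39.png',im)
a=ortho(im,c,False,0.5,0.72,-0.2,0.2,0.028,0.0006); cv2.imwrite('pics/ot39.png',a)
plan([0.6,-0.10,0.34],1.2)
E
```

```text
d [ 2.24  -0.145 -0.136] r [ 0.    -0.001  0.318] now [ 0.5811 -0.4361  0.3193] [ 3.141e+00 -1.000e-03  1.450e+00]
```

View pics/t39.png

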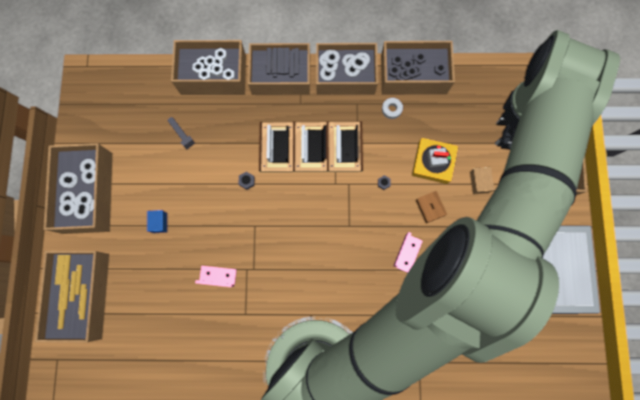

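Request:
arm_command(deltas=[[0,0.3,0,-0.1,0,0,0.1],[0,0.6,0,-0.14,0,0,0.2],[0,0.9,0,-0.14,0,0,0.3],[0,1,0,-0.14,0,0,0.3]])

```text
clock: 56.4
position: [0.5998, -0.2846, 0.3412]
tool_rot: [3.141, -0.001, 1.216]
force: [-0.1, -0.2, 0.4]
grip_width: 0.0426
```

Request:
arm_command(deltas=[[0,0.3,0,0,0,0,0],[0,0.6,0,0,0,0,0],[0,0.9,0,0,0,0,0],[0,1,0,0,0,0,0],[0,1,0,0,0,0,0],[0,1,0,0,0,0,0]])

```text
clock: 57.15
position: [0.6512, -0.1497, 0.341]
tool_rot: [3.141, 0.001, 1.212]
force: [-0.8, -0.6, -0.2]
grip_width: 0.0429
```

```bash
python3 - <<'E'
from keym import *
st()
c=cams.get_calibration('wrist'); im=cams.grab_frame('wrist'); cv2.imwrite('pics/w40.png',im); np.save('w40.npy',c,allow_pickle=True)
print(-c['R'].T@c['t'])
cv2.imwrite('pics/o40.png',ortho(im,c,True,0.53,0.75,-0.18,0.19,0.028,0.0005))
E
```

```text
t 57.15 p [ 0.6512 -0.1497  0.341 ] rot [3.141e+00 1.000e-03 1.212e+00] F [-0.8 -0.6 -0.2] g 0.0429 q [ 0.34  0.54 -0.33  1.34  0.18  1.29 -0.36]
[ 0.6801871  -0.07142922  0.46657782]
```

View pics/o40.png

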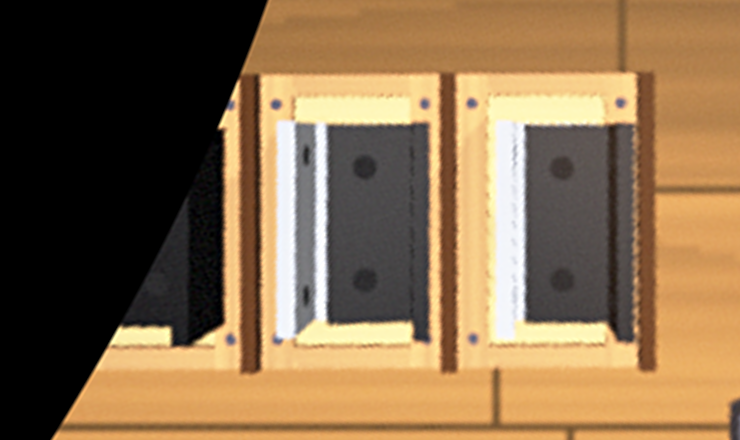

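```bash
python3 - <<'E'
from h import *
plan([0.61,-0.048,0.20],1.21)
E
```

```text
d [ 0.539 -0.497  0.939] r [0.001 0.001 0.002] now [ 0.6512 -0.1498  0.341 ] [3.14  0.    1.211]
```

Request:
arm_command(deltas=[[0,0.25,-0.25,0.2,0,0,0],[0,0.54,-0.5,0.5,0,0,0],[0,0.54,-0.5,0.8,0,0,0],[0,0.54,-0.5,0.9,0,0,0],[0,0.54,-0.5,0.9,0,0,0],[0,0.54,-0.5,0.9,0,0,0]])

```text
clock: 57.95
position: [0.6109, -0.0469, 0.2078]
tool_rot: [3.138, -0.001, 1.212]
force: [-0.0, -0.2, 0.3]
grip_width: 0.0424
```

```bash
python3 - <<'E'
from keym import *
st()
c=cams.get_calibration('wrist'); im=cams.grab_frame('wrist'); cv2.imwrite('pics/w41.png',im); np.save('w41.npy',c,allow_pickle=True)
print(-c['R'].T@c['t'])
a=ortho(im,c,True,0.575,0.70,-0.06,0.06,0.020,0.0002); b=ortho(im,c,True,0.575,0.70,-0.06,0.06,0.028,0.0002)
cv2.imwrite('pics/o41.png',a); cv2.imwrite('pics/o41b.png',b)
E
```

```text
t 57.95 p [ 0.6109 -0.0469  0.2078] rot [ 3.138e+00 -1.000e-03  1.212e+00] F [-0.  -0.2  0.3] g 0.0424 q [ 0.21  0.56 -0.34  1.66  0.22  0.95 -0.57]
[0.63959142 0.03135321 0.33349952]
```

View pics/w41.png

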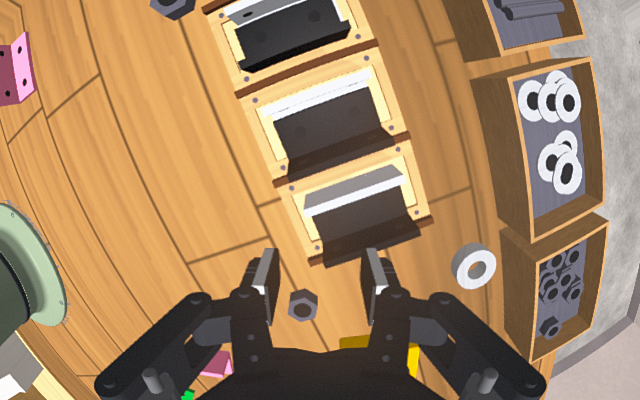

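View pics/o41.png

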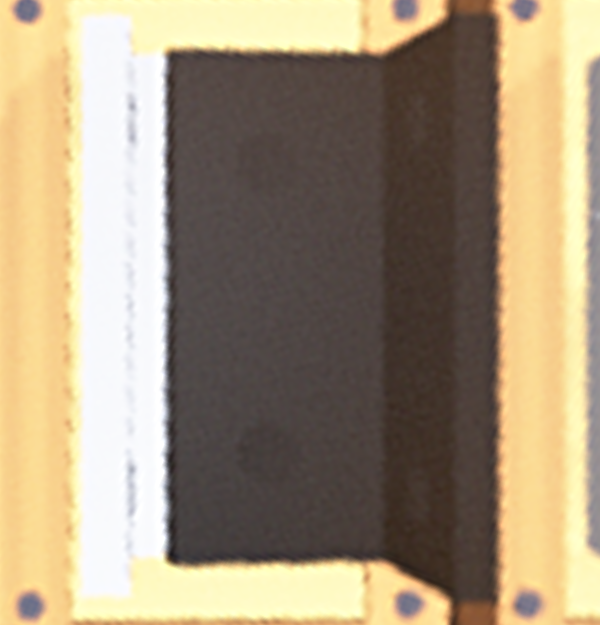

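View pics/o41b.png

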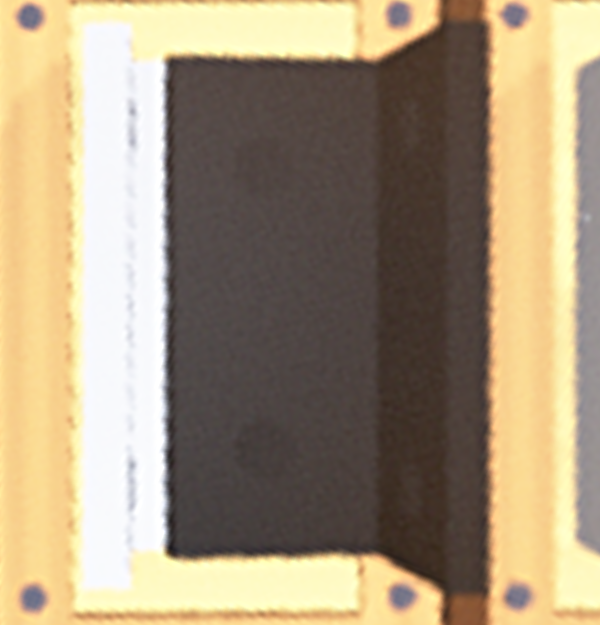

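```bash
python3 - <<'E'
from h import *
plan([0.639,-0.0143,0.16],0)
E
```

```text
d [0.268 0.099 0.319] r [ 0.003 -0.004  1.543] now [ 0.6108 -0.0467  0.2078] [ 3.138e+00 -1.000e-03  1.212e+00]
```

Request:
arm_command(deltas=[[0,0.1,0.03,0,0,0,0.23],[0,0.2,0.06,0,0,0,0.46],[0,0.27,0.1,0.1,0,0,0.69],[0,0.27,0.1,0.2,0,0,0.9],[0,0.27,0.1,0.3,0,0,1],[0,0.27,0.1,0.3,0,0,1]])

```text
clock: 58.75
position: [0.6383, -0.0133, 0.1614]
tool_rot: [3.141, -0.001, 0.428]
force: [-0.4, -0.3, 0.8]
grip_width: 0.0428
```

Request:
arm_command(deltas=[[0,0,0,0,0,0,0.2],[0,0,0,0,0,0,0.4],[0,0,0,0.1,0,0,0.54],[0,0,0,0.2,0,0,0.54],[0,0,0,0.2,0,0,0.54]])

```text
clock: 59.38
position: [0.6379, -0.0132, 0.1306]
tool_rot: [-3.142, 0.0, 0.007]
force: [-0.7, -1.9, 0.1]
grip_width: 0.0426
```

```bash
python3 - <<'E'
from h import *
st();plan([0.639,-0.0143,0.11],0)
E
```

```text
t 59.38 p [ 0.6379 -0.0132  0.1306] rot [-3.142  0.     0.007] F [-0.7 -1.9  0.1] g 0.0426 q [-0.05  0.68 -0.03  1.66  0.03  0.81 -1.66]
d [0.007 0.008 0.137] r [-0.     0.     0.009] now [ 0.6379 -0.0132  0.1306] [-3.142  0.     0.007]
```

Request:
arm_command(deltas=[[0,0.007,0.008,0.2,0,0,0.009],[0,0.007,0.008,0.4,0,0,0.009],[0,0.007,0.008,0.46,0,0,0.009],[0,0.007,0.008,0.46,0,0,0.009],[-0.4,0.007,0.008,0.46,0,0,0.009],[-0.7,0.007,0.008,0.46,0,0,0.009],[-1,0.007,0.008,0.46,0,0,0.009],[-1,0.007,0.008,0.46,0,0,0.009]], newtons=30)

```text
clock: 60.38
position: [0.6399, -0.0147, 0.0631]
tool_rot: [3.141, -0.003, -0.004]
force: [-1.3, -2.1, 8.1]
grip_width: 0.0072
```

```bash
python3 - <<'E'
from keym import *
st()
c=cams.get_calibration('wrist'); im=cams.grab_frame('wrist'); cv2.imwrite('pics/w42.png',im)
cv2.imwrite('pics/z42.png',cv2.resize(im[100:300,190:390],None,fx=3,fy=3,interpolation=cv2.INTER_CUBIC))
E
```

```text
t 60.38 p [ 0.6399 -0.0147  0.0631] rot [ 3.141e+00 -3.000e-03 -4.000e-03] F [-1.3 -2.1  8.1] g 0.0072 q [-0.05  0.77 -0.03  1.68  0.03  0.69 -1.67]
```

View pics/z42.png

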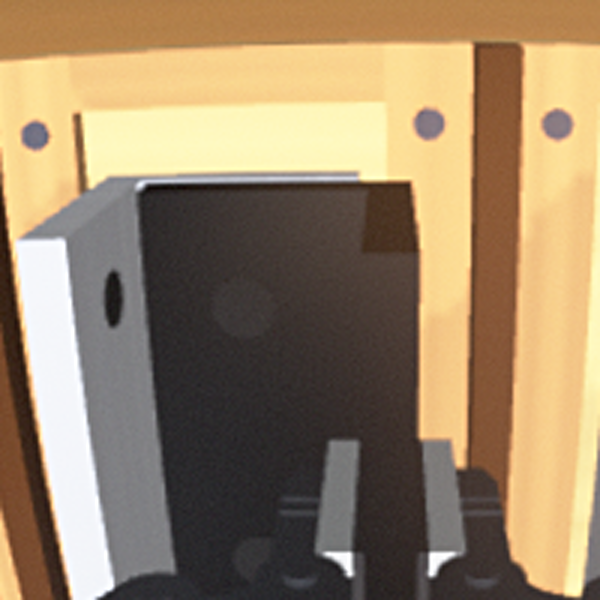

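Request:
arm_command(deltas=[[-0.6,0,0,0,0,0,0],[-0.5,0,0,0,0,0,0],[-0.5,0,0,0,0,0,0],[-0.5,0,0,-0.2,0,0,0],[-0.4,0,0,-0.5,0,0,0],[-0.2,0,0,-0.9,0,0,0],[0,0,0,-1,0,0,0],[0,0,0,-1,0,0,0]])

```text
clock: 61.42
position: [0.6395, -0.0143, 0.2129]
tool_rot: [3.142, -0.003, -0.003]
force: [-0.4, -0.1, -1.3]
grip_width: 0.0429
```

```bash
python3 - <<'E'
from h import *
st();plan([0.575,-0.02,0.25],0)
E
```

```text
t 61.42 p [ 0.6395 -0.0143  0.2129] rot [ 3.142e+00 -3.000e-03 -3.000e-03] F [-0.4 -0.1 -1.3] g 0.0429 q [-0.05  0.58 -0.03  1.6   0.02  0.96 -1.66]
d [-0.429  0.04  -0.249] r [ 0.    -0.004 -0.004] now [ 0.6395 -0.0143  0.2129] [ 3.142e+00 -3.000e-03 -3.000e-03]
```

Request:
arm_command(deltas=[[0,-0.2,0.2,-0.1,0,0,0],[0,-0.4,0.37,-0.2,0,0,0],[0,-0.43,0.37,-0.2,0,0,0],[0,-0.43,0.37,-0.2,0,0,0],[0,-0.43,0.37,-0.2,0,0,0]])

```text
clock: 62.05
position: [0.5747, -0.0687, 0.241]
tool_rot: [-3.141, 0.0, -0.002]
force: [0.5, 0.2, -0.5]
grip_width: 0.0425
```

```bash
python3 - <<'E'
from keym import *
st()
c=cams.get_calibration('wrist'); im=cams.grab_frame('wrist'); cv2.imwrite('pics/w43.png',im); np.save('w43.npy',c,allow_pickle=True)
print(-c['R'].T@c['t'])
a=ortho(im,c,True,0.575,0.70,-0.145,0.055,0.020,0.00025); b=ortho(im,c,True,0.575,0.70,-0.145,0.055,0.028,0.00025)
cv2.imwrite('pics/o43.png',a); cv2.imwrite('pics/o43b.png',b)
E
```

```text
t 62.05 p [ 0.5747 -0.0687  0.241 ] rot [-3.141e+00  0.000e+00 -2.000e-03] F [ 0.5  0.2 -0.5] g 0.0425 q [ 0.04  0.46 -0.03  1.73  0.01  0.95 -1.57]
[ 0.65774639 -0.06856867  0.36665501]
```

View pics/o43.png

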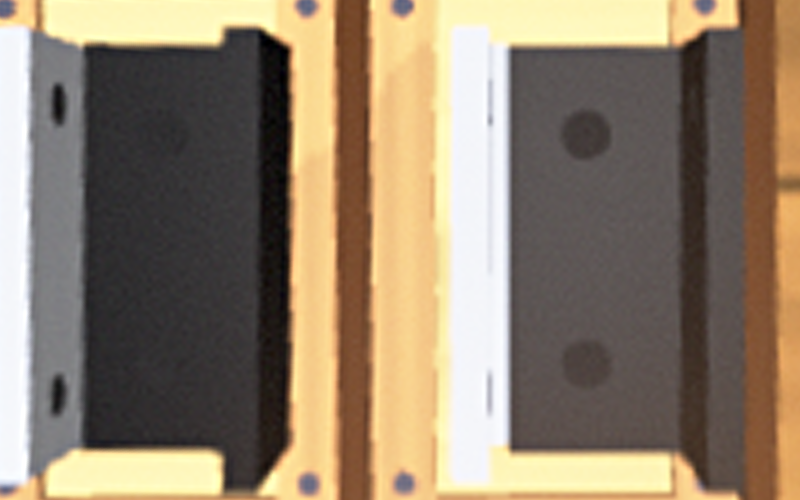

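View pics/o43b.png

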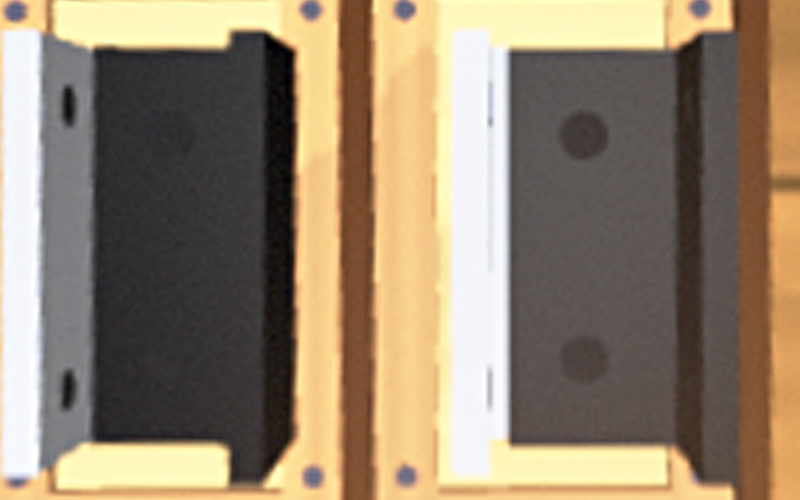

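Request:
arm_command(deltas=[[0,0,-0.3,0,0,0,0],[0,0,-0.6,0,0,0,0],[0,0,-0.9,0,0,0,0],[0,0,-1,0,0,0,0],[0,0,-1,0,0,0,0],[0,0,-1,0,0,0,0]])

```text
clock: 62.85
position: [0.5751, 0.0789, 0.2418]
tool_rot: [3.141, -0.001, -0.005]
force: [0.2, 0.1, -0.6]
grip_width: 0.0422
```

```bash
python3 - <<'E'
from keym import *
st()
c=cams.get_calibration('wrist'); im=cams.grab_frame('wrist'); cv2.imwrite('pics/w44.png',im); np.save('w44.npy',c,allow_pickle=True)
print(-c['R'].T@c['t'])
a=ortho(im,c,True,0.575,0.70,-0.04,0.16,0.020,0.00025); b=ortho(im,c,True,0.575,0.70,-0.04,0.16,0.028,0.00025)
cv2.imwrite('pics/o44.png',a); cv2.imwrite('pics/o44b.png',b)
E
```

```text
t 62.85 p [0.5751 0.0789 0.2418] rot [ 3.141e+00 -1.000e-03 -5.000e-03] F [ 0.2  0.1 -0.6] g 0.0422 q [-0.2   0.46 -0.05  1.73  0.03  0.96 -1.84]
[0.6580094  0.07902073 0.36756877]
```

View pics/o44.png

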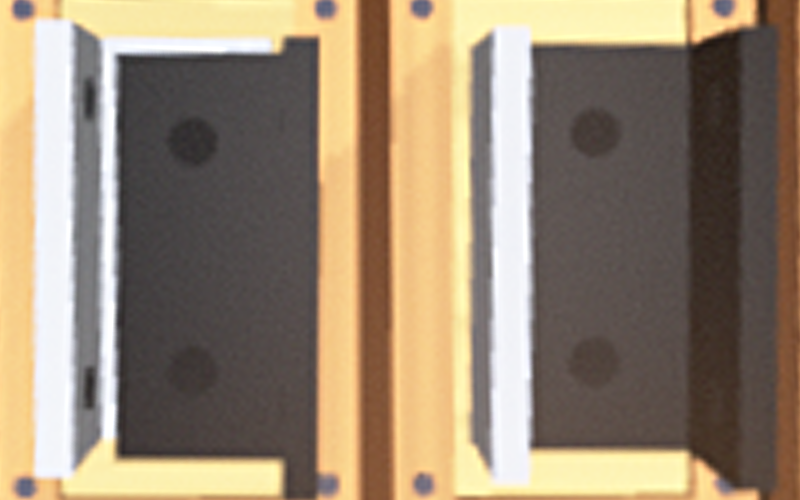

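View pics/o44b.png

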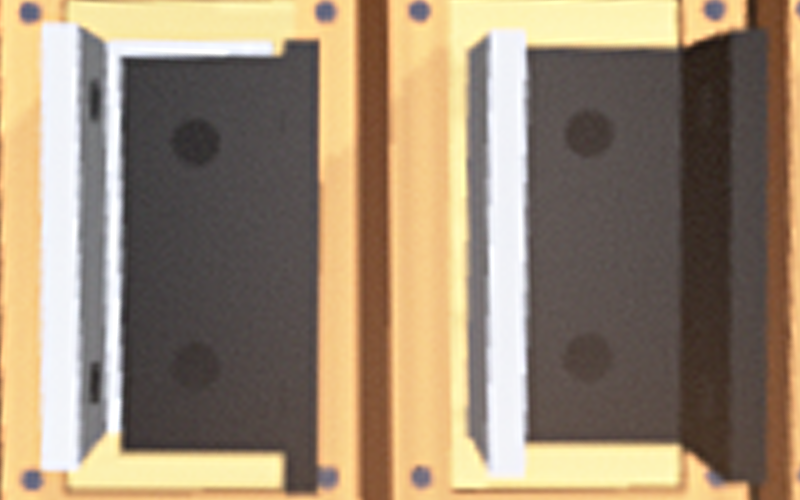

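View pics/w44.png

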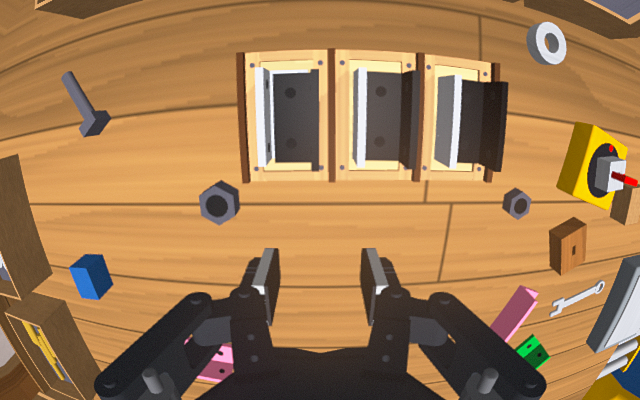

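```bash
python3 - <<'E'
from h import *
st(); print(job.job_done())
E
```

```text
t 62.9 p [0.5751 0.0788 0.2419] rot [ 3.141e+00 -1.000e-03 -5.000e-03] F [-0.5 -1.1 -0.1] g 0.0428 q [-0.2   0.46 -0.05  1.73  0.03  0.96 -1.84]
the job is handed in; nothing more can be done
None
```

I packed all three plain angles into the lanes with their uprights on +y. I nested the three black angles on them, flipped, then pushed the key home, turned it to on, released it, and handed in at about 63 s.

**Angles, last wrist views:** the plain angles are within about 2 mm of the lane centres. The toe gaps are about 5 mm in lane 1, 2.5 mm in lane 2 and 5 mm in lane 3, against a limit of 9 mm. The lane 1 black angle sits about 4 mm off along its length, against a limit of 15 mm.

**Key, last wrist views:**
- **Seating:** the key sits centred on the boss. It seated at the expected height, with a 17 N reaction from below.
- **Turn:** the boss turned about 1.2 rad, measured from its edges; on is above 1.1 rad.

**One check disagreed:** after turning the key, I found the lane 2 black angle tilted onto the batten, with a toe gap of about 7 mm. By my calculation it was still inside the step 1 limits then, but only by about 1.5 mm. I re-gripped it and moved it closer, so that fix came after the key was already on. If step 1 was not met before the key was turned, that order would fail the run.

No bystander looked moved in the last views.

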